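# Load the plaque chiller

### The arm

A 6-joint arm with a two-finger parallel gripper is mounted at the origin on the work surface. World frame = base frame: x ahead of the robot, y to its left, z up, the work surface at z = 0. Lengths are in m, angles in rad, forces in N, time in s.
With the tool pointing down it reaches from about 0.225 to 0.875 m from the base axis. Payload 3.4 kg.
Tool frame: the origin (TCP) lies at the very end of the fingers, on their centre line; the grasp point (between the pads) lies manip.hold_point_z behind it (manip.hold_point_z is the distance from the TCP to the grasp point, in m); x points along the fingers, y is the direction in which the jaws open and shut, and the axes are right-handed (so a half turn about x gives the same grasp; the last joint's range is limited). The gripper opens to 85 mm and grips with 20 to 120 N. Pads are 22 mm wide; open, the fingers measure 114 mm over their backs; the gripper's body (76 mm by 85 mm) begins 54 mm behind the grasp point. The pads swing forward as they close: fully open they stand 13 mm farther back than shut.
Start: joints at [-1.405, 0.276, 1.505, -0, 1.361, -0.121], TCP at [0.163, -0.552, 0.231] pointing down, gripper open.
Joint ranges: [-2.89, 2.89], [-0.75, 2.08], [0.22, 2.7], [-1.18, 4.32], [0.11, 2.71], [-2.7, 2.7]. Speed limits (rad/s): [2.57, 2.57, 3.14, 3.14, 3.14, 3.14].

### API

Orientations are given as a unit quaternion [w, x, y, z].
In Python, from rig import manip gives the robot as it stands.
- The arm moves only by the tool step_arm, never from a script. Its argument "targets" is a list of rows, each a list of 2 entries, a list of its own where there are three numbers: the shift along the tool's x, y, z in mm, then the turn about the tool's x in degrees. A call has 1 to 20 rows; each row is the pose to reach, as a shift and turn from the pose commanded when the call began, along the tool's axes at that moment; what a row does not reach only later rows make up. A row lasts 1/10 s, in which the tool goes at most 50 mm and 8.59 degrees, less where a joint would pass 70% of its speed; a pose out of reach is approached as far as the arm can. A call with a gripper value outside its range is refused whole. "grip" is the closure, from 0 (fully open) to 1 (shut), set as the call begins (left out, the last holds). The fingers move at their own pace and stop on an object; "grip_force" is the grip in N (left out, the last holds). Time passes only in rows, so rows that repeat a pose let the fingers close. It gives the time, the measured TCP pose, the force and the opening at its end, in the units of the state.
- manip.get_state(): the state, without advancing time (a new reading comes with each control period).
- manip.get_image(name): name is "scene" or "top" or "wrist"; returns a dict with "image" (420x560x3 uint8, red, green, blue), "fx", "fy", "cx", "cy" (pixels), "pose" (4x4, takes a point from camera to world coordinates). Camera axes: x right, y down, z forward; pixel columns grow to the right and rows downward; lengths in m; the calibration is good to about 2 mm. A picture is of the moment at which its call begins. There is no depth.
- manip.sign_off(): hands the job in, once; it reports no verdict.
Trained networks look in a picture, given as the dict that the camera call returned (one of the last four; its "shot" number tells which), for a name from the list of things; names that differ only in an ending like _2 or _b are one class to them, and where a whole thing is asked for, a point or a joint stands for the part that bears it (a point fixed in the world has none). Each returns a list of dicts, best first, with "confidence" (0 to 1); they miss things now and then, are a little off and sometimes report something else, mostly with a low value. They report only what shows in the picture. A call takes as long as a camera call. They do not tell look-alikes from the thing itself.
- manip.search_frame(picture, thing): "xyz" ([x, y, z] in m, in world coordinates, good to about 4 mm: the middle of the surface that is visible of it).
- manip.regions_of(picture, thing): "region" (420x560 bool, what is visible of it).
The state is a dict: "clock": time; "qpos": joint angles; "qd": joint speeds; "effort": joint torques, N m; "position": TCP position; "ee_rot": TCP orientation; "contact_force": force on the tool from outside, world axes, zero at the start; "moment": the same for the moment, N m; "width": finger opening in m.
Only numpy, scipy, OpenCV 4.12 (cv2) and the standard library are available. Lean on these libraries where they do the work, as an engineer would, in place of code of your own. Each camera call takes 0.05 s, during which the arm holds its last target.

### The job

Pull the chiller drawer right out, lay every chocolate plaque on a rubber pad of its own in the drawer, face up, centred and lined up with the pad, then shut the drawer fully and swing the clamp down over its front until it is level. The glossy ivory faces mark at a touch: hold each plaque only by its edges and let no part of the robot touch a face. Leave everything else on the bench where it is.

Things in the scene. Friction and masses are not known exactly. Their poses are not given: they have to be found in the camera images.
- chiller: Countertop steel chiller, fixed, 355 wide (160 mm to the left and 195 mm to the right of its origin) x 230 deep x 80 mm high, with a grey housing 35 mm high on its top that begins 120 mm behind the front face. Origin: on the table under its front face, in line with the drawer's middle; its x axis points into the chiller (away from the robot), y to the left seen from the robot, z up.
- drawer (a joint): How far the chiller's drawer is pulled out, m: 0 = shut, 0.165 = fully out, its stop. It slides along the chiller's -x, needs about 2 to 4 N, stays where left. Its steel front panel is 330 wide (140 left, 190 right of the handle's middle), 16 mm thick, top 76 mm above the table; behind it a tray 270 wide x 170 mm long, floor 20 mm above the table, with a lip 4 mm high.
- handle (a point): Middle of the drawer's pull bar: a round bar 12 mm thick and 120 mm long, across the drawer (along y of the chiller), 56 mm above the table, its middle 40 mm in front of the front panel (34 mm free behind the bar). Joined to the panel only by two round stays, 54 mm to each side of the middle. Moves with the drawer; axes as the chiller's.
- pad0 (a point): Centre of one of four dark rubber pads, 72 x 52 mm, flat in the drawer (at floor height): the front right one seen from the robot. Long side along this point's x; axes as the chiller's. Pads lie 78 mm apart front to back, 130 mm side to side; the front pads' centres are 45 mm behind the panel's rear face. All four are in the open when the drawer is fully out.
- pad1 (a point): Centre of one of four dark rubber pads, 72 x 52 mm, flat in the drawer (at floor height): the front left one seen from the robot. Long side along this point's x; axes as the chiller's. Pads lie 78 mm apart front to back, 130 mm side to side; the front pads' centres are 45 mm behind the panel's rear face. All four are in the open when the drawer is fully out.
- pad2 (a point): Centre of one of four dark rubber pads, 72 x 52 mm, flat in the drawer (at floor height): the back right one seen from the robot. Long side along this point's x; axes as the chiller's. Pads lie 78 mm apart front to back, 130 mm side to side; the front pads' centres are 45 mm behind the panel's rear face. All four are in the open when the drawer is fully out.
- pad3 (a point): Centre of one of four dark rubber pads, 72 x 52 mm, flat in the drawer (at floor height): the back left one seen from the robot. Long side along this point's x; axes as the chiller's. Pads lie 78 mm apart front to back, 130 mm side to side; the front pads' centres are 45 mm behind the panel's rear face. All four are in the open when the drawer is fully out.
- clamp (a joint): Angle of the drawer clamp, a black-gripped lever on the chiller's top near the right end of its front, rad: 0 = standing upright, 1.57 = swung down level towards the robot, over the drawer front (its stop). Turns about the chiller's y axis at point clamp_pivot; it needs about 1 to 2 N at the grip and stays where it is left.
- clamp_pivot (a point): On the clamp's hinge axis: 94 mm above the table, 40 mm behind the chiller's front face and 175 mm to the right of its origin.
- clamp_tip (a point): End of the clamp's grip, on its centre line, 120 mm from the pivot. The last 45 mm are a round black grip 20 mm thick; below it the arm is 14 mm wide and carries a short hook that reaches 29 mm from its centre line on the robot's side, 66 mm from the pivot.
- plaque1: Chocolate plaque, 68 x 48 mm: a dark slab 10 mm thick with a glossy ivory face, 54 x 34 mm, raised 2 mm on the middle of its top (so 12 mm thick there, with a dark border 7 mm wide all round). About 60 g. Origin: centre of its underside; x along the long side, z up out of the face. May be absent (None all through).
- plaque2: Chocolate plaque, 68 x 48 mm: a dark slab 10 mm thick with a glossy ivory face, 54 x 34 mm, raised 2 mm on the middle of its top (so 12 mm thick there, with a dark border 7 mm wide all round). About 60 g. Origin: centre of its underside; x along the long side, z up out of the face. May be absent (None all through).
- plaque3: Chocolate plaque, 68 x 48 mm: a dark slab 10 mm thick with a glossy ivory face, 54 x 34 mm, raised 2 mm on the middle of its top (so 12 mm thick there, with a dark border 7 mm wide all round). About 60 g. Origin: centre of its underside; x along the long side, z up out of the face. May be absent (None all through).
- plaque4: Chocolate plaque, 68 x 48 mm: a dark slab 10 mm thick with a glossy ivory face, 54 x 34 mm, raised 2 mm on the middle of its top (so 12 mm thick there, with a dark border 7 mm wide all round). About 60 g. Origin: centre of its underside; x along the long side, z up out of the face. May be absent (None all through).
- rolling_pin: Wooden rolling pin lying at the right-hand side, pointing away from the robot, 350 mm long, 56 mm thick. Bystander.
- jar: Closed jar, 56 mm across, 70 mm high. Origin under its centre. Bystander.
- cutter: Steel ring cutter, 70 mm across, 35 mm high. Bystander.
- scraper: Bench scraper lying flat, 100 x 150 mm with a wooden grip 18 mm high. Bystander.
- bowl: White bowl, 130 mm across, 55 mm high. Bystander.
- palette_knife: Palette knife lying flat, 260 mm long. Bystander.
- shaker: Closed metal can, 60 mm across, 90 mm high. Origin under its centre. Bystander.
There are look-alikes about, which are no part of the job. What is shaped like the plaque1 but orange or pink is not meant.

How it is judged:
By the outcome, as a careful person would: the job done as asked, in the order asked, and still so for the second after the job is handed in, with the robot touching nothing.
Of plaque1, plaque2, plaque3, plaque4 only 3 to 4 are there at a start; the rules pass over those that are not, and their reading is None.
At some moment in a run one of plaque1, plaque2, plaque3, plaque4 may be knocked a few centimetres aside while the robot is not near it.
It also fails if it takes over 210 s, if anything falls off the work surface, if the arm or the gripper's body presses on something with over 40 N, if the wrist force passes 120 N, or if a joint passes its speed limit or range.

## Working session

There is one attempt and no reset: what is moved stays moved. The work goes in short steps, Python scripts to look and compute and a tool call to move; the robot and the scene stay as the last step left them, time stands still between calls to the robot, and variables do not carry over. Pictures are saved under pics/ and viewed, and the job is handed in when it is done.

Besides the shell and the picture viewer there is one more tool, called after ">>>" as a command line: name --argument value ..., lists and objects as JSON in quotes. step_arm: Moves the arm, as the interface text tells. Its arguments: {"type":"object","properties":{"targets":{"type":"array"},"grip":{"type":"number"},"grip_force":{"type":"number"}},"required":["targets"]}

```bash
ls; mkdir -p pics; cat > h.py <<'E'
import numpy as np,cv2
from rig import manip
from scipy.spatial.transform import Rotation as R
def save(p,n,scale=1.4):
    im=cv2.cvtColor(p["image"],cv2.COLOR_RGB2BGR)
    cv2.imwrite("pics/"+n,cv2.resize(im,(784,588),interpolation=cv2.INTER_CUBIC))
def w2p(p,X):
    T=np.linalg.inv(p["pose"]);c=T[:3,:3]@np.asarray(X,float)+T[:3,3]
    return np.array([p["fx"]*c[0]/c[2]+p["cx"],p["fy"]*c[1]/c[2]+p["cy"]])
def p2w(p,uv,z):
    d=p["pose"][:3,:3]@np.array([(uv[0]-p["cx"])/p["fx"],(uv[1]-p["cy"])/p["fy"],1]);o=p["pose"][:3,3]
    return o+d*(z-o[2])/d[2]
E
python3 - <<'E'
from h import *
s=manip.get_state();print({k:np.round(v,3) for k,v in s.items()}, manip.hold_point_z)
print(R.from_quat(np.roll(s["ee_rot"],-1)).as_matrix().round(3))
for n in ["scene","top","wrist"]:
    p=manip.get_image(n);save(p,n+"0.png");print(n,p["pose"].round(3).tolist(),p["fx"])
    for t in ["chiller","handle","pad0","clamp_tip","clamp","plaque1","rolling_pin","jar","cutter","scraper","bowl","palette_knife","shaker"]:
        print(t,[(r["xyz"].round(3).tolist() if hasattr(r["xyz"],"round") else r["xyz"],round(r["confidence"],2)) for r in manip.search_frame(p,t)])
E
```

```text
pics
{'clock': np.float64(0.0), 'qpos': array([-1.405,  0.277,  1.506,  0.   ,  1.361, -0.121]), 'qd': array([-0.001,  0.001,  0.   ,  0.002,  0.001, -0.   ]), 'effort': array([ 1.0000e-03, -4.1678e+01, -2.4581e+01, -0.0000e+00,  1.1000e-02,
       -0.0000e+00]), 'position': array([ 0.163, -0.551,  0.23 ]), 'ee_rot': array([-0.1  , -0.7  , -0.102,  0.7  ]), 'contact_force': array([-0.594, -0.5  , -0.165]), 'moment': array([-0.033, -0.006,  0.016]), 'width': np.float64(0.085)} 0.0187
[[-0.     0.283 -0.959]
 [ 0.002 -0.959 -0.283]
 [-1.    -0.002 -0.   ]]
scene [[-0.877, 0.273, -0.395, 1.065], [0.48, 0.508, -0.715, 0.864], [0.005, -0.817, -0.577, 0.906], [0.0, 0.0, 0.0, 1.0]] 403.8279695366696
chiller [([0.7403, 0.1756, 0.0776], 0.84), ([0.4242, -0.3704, 0.0074], 0.67), ([0.6717, -0.0338, 0.1638], 0.53)]
handle [([0.5759, 0.1584, 0.0263], 0.78), ([0.5986, -0.2793, 0.0032], 0.73)]
pad0 [([0.7397, 0.1755, 0.0807], 0.66), ([0.573, 0.1556, 0.0229], 0.63)]
clamp_tip [([0.6733, -0.0321, 0.1635], 0.65), ([0.7386, 0.1738, 0.0754], 0.38)]
clamp [([0.667, -0.0303, 0.161], 0.55)]
plaque1 [([0.43
[... 1678 characters left out ...]
)]
cutter [([0.337, -0.3093, 0.0278], 0.69)]
scraper [([0.6999, -0.3911, 0.0048], 0.97), ([0.5978, 0.1354, 0.0199], 0.4)]
bowl [([0.8008, -0.2212, 0.022], 0.73)]
palette_knife [([0.7196, 0.4192, 0.0006], 0.87), ([0.5963, 0.3587, 0.0893], 0.21)]
shaker [([0.5936, 0.358, 0.0863], 0.84), ([0.3334, -0.3079, 0.0305], 0.41)]
wrist [[0.282, -0.91, -0.304, 0.24], [-0.959, -0.267, -0.091, -0.529], [0.001, 0.318, -0.948, 0.374], [0.0, 0.0, 0.0, 1.0]] 309.57876649123943
chiller [([0.3249, -0.5068, 0.0358], 0.33)]
handle []
pad0 []
clamp_tip []
clamp []
plaque1 [([0.3566, -0.619, 0.014], 0.95)]
rolling_pin [([0.3235, -0.5094, 0.0371], 0.89)]
jar []
cutter []
scraper []
bowl []
palette_knife []
shaker []
```

View pics/scene0.png

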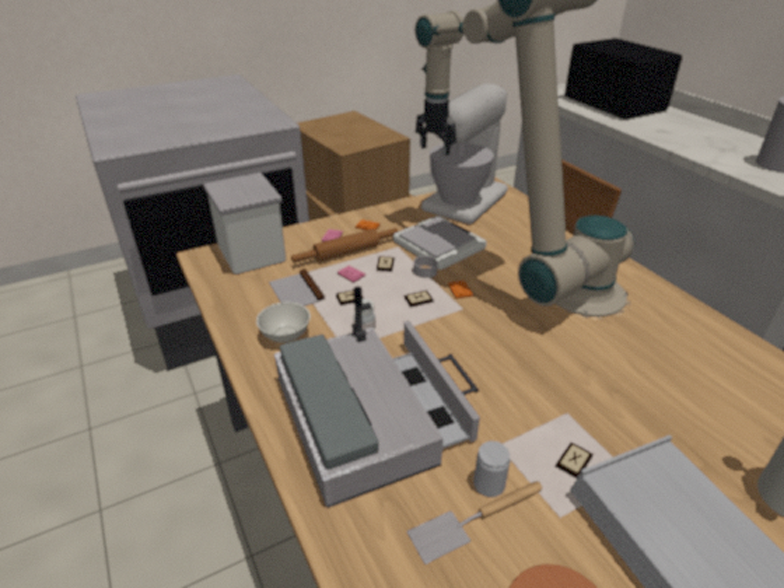

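View pics/top0.png

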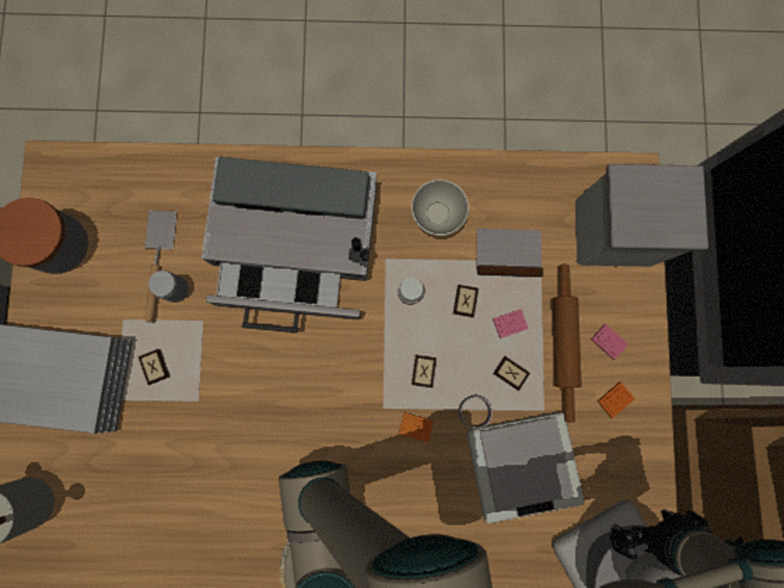

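View pics/wrist0.png

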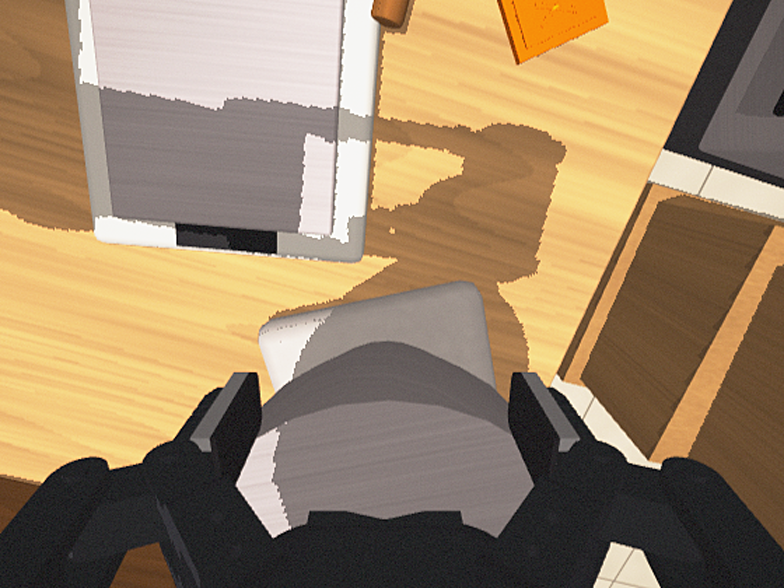

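```bash
cat >> h.py <<'E'
def yaw():
    s=manip.get_state();M=R.from_quat(np.roll(s["ee_rot"],-1)).as_matrix();return np.degrees(np.arctan2(M[1,1],M[0,1]))
def plan(x,y,z,yw=None):
    "shift/turn to bring TCP to x,y,z with jaw axis yaw yw deg"
    s=manip.get_state();M=R.from_quat(np.roll(s["ee_rot"],-1)).as_matrix();c=yaw()
    d=M.T@(np.array([x,y,z])-s["position"])*1000
    t=0 if yw is None else (c-yw+180)%360-180
    q6=s["qpos"][5]
    q1=np.arctan2(y,x);print("shift",d.round(1),"turn",round(t,1),"q6 end ~",round(q1-np.radians(c-t),2),"rows",int(np.ceil(max(np.linalg.norm(d)/50,abs(t)/8.59))),"clock",round(float(s["clock"]),1))
E
python3 - <<'E'
from h import *
p=manip.get_image("top")
a=p2w(p,np.array([208,300])/1.4,.076);b=p2w(p,np.array([360,317])/1.4,.076);print(a,b,np.degrees(np.arctan2(*(a-b)[:2]))*-1)
a=p2w(p,np.array([243,325])/1.4,.056);b=p2w(p,np.array([297,330])/1.4,.056);print(a,b,(a+b)/2)
for r in manip.search_frame(p,"plaque1"):print(r["xyz"],w2p(p,r["xyz"])*1.4)
print(yaw())
plan(.42,.12,.33,-90)
E
```

```text
[0.56681951 0.27916716 0.076     ] [ 0.53548279 -0.04583615  0.076     ] -5.507416774553118
[0.51616495 0.20708426 0.056     ] [0.50714266 0.0903329  0.056     ] [0.51165381 0.14870858 0.056     ]
[0.4239, -0.1892, 0.0112] [424.24855909 370.79037191]
[0.5816, -0.2819, 0.0128] [465.5619579  301.23100801]
[0.4985, -0.6049, 0.0134] [608.80496314 340.07468256]
[0.4233, -0.3857, 0.0105] [512.03340622 372.32635775]
[0.3028, -0.1707, 0.0131] [415.60871131 426.20050316]
[0.3666, -0.6196, 0.0129] [617.50889565 399.53164073]
[0.5373, -0.387, 0.0135] [512.1691397  321.40603673]
[0.5949, 0.1328, 0.0226] [281.52752868 291.790187  ]
-73.56603247098238
shift [ -98.8 -571.3 -436.8] turn 16.4 q6 end ~ 1.85 rows 15 clock 2.2
```

```bash
python3 - <<'E'
from h import *
plan(.512,.12,.26,-5.5)
E
```

```text
shift [ -28.8 -545.3 -525.1] turn -68.1 q6 end ~ 0.33 rows 16 clock 2.2
```

>>> step_arm --targets '[[[-29,-545,-525],-68],[[-29,-545,-525],-68],[[-29,-545,-525],-68],[[-29,-545,-525],-68],[[-29,-545,-525],-68],[[-29,-545,-525],-68],[[-29,-545,-525],-68],[[-29,-545,-525],-68],[[-29,-545,-525],-68],[[-29,-545,-525],-68],[[-29,-545,-525],-68],[[-29,-545,-525],-68],[[-29,-545,-525],-68],[[-29,-545,-525],-68],[[-29,-545,-525],-68],[[-29,-545,-525],-68],[[-29,-545,-525],-68],[[-29,-545,-525],-68],[[-29,-545,-525],-68],[[-29,-545,-525],-68]]' --grip 0.6

```text
clock: 4.2
position: [0.5115, 0.1183, 0.2605]
ee_rot: [-0.475, -0.524, -0.474, 0.524]
contact_force: [0.4, -0.4, -0.0]
width: 0.0342
```

```bash
python3 - <<'E'
from h import *
s=manip.get_state();print(s["position"],yaw(),s["width"],s["clock"],s["qpos"].round(2))
p=manip.get_image("wrist");save(p,"w1.png")
for t in ["handle","pad0"]:
  print([(np.round(r["xyz"],3),round(r["confidence"],2)) for r in manip.search_frame(p,t)])
p=manip.get_image("top");save(p,"t1.png")
E
```

```text
[0.5115432  0.11833593 0.26048935] -5.687040728062437 0.034161236565237445 4.2 [ 0.1   0.18  1.56 -0.    1.4   0.19]
[(array([0.602, 0.165, 0.022]), 0.95)]
[(array([0.599, 0.161, 0.022]), 0.71), (array([ 0.683, -0.33 ,  0.005]), 0.2)]
```

View pics/w1.png

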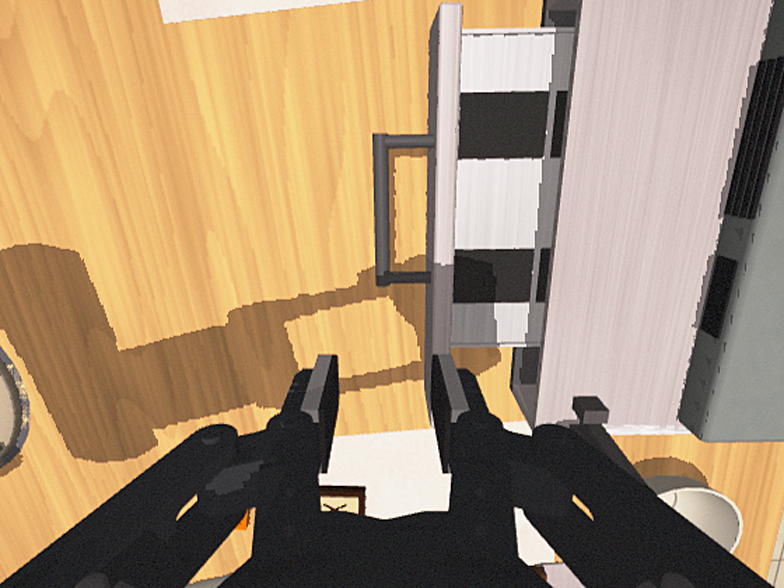

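```bash
python3 - <<'E'
from h import *
p=manip.get_image("wrist")
f=lambda u,v,z:p2w(p,np.array([u,v])/1.4,z)
a=f(381,134,.056);b=f(383,285,.056);print("bar",a,b,(a+b)/2,np.linalg.norm(a-b),np.degrees(np.arctan2(-(a-b)[0],(a-b)[1])))
a=f(440,4,.076);b=f(434,262,.076);print("panel front top",a,b,np.degrees(np.arctan2(-(a-b)[0],(a-b)[1])))
a=f(460,4,.076);b=f(453,264,.076);print("panel rear top",a,b,np.degrees(np.arctan2(-(a-b)[0],(a-b)[1])))
for n,u,v in [("p1 tl",461,92),("p1 bl",460,157),("p0 tl",455,249),("p0 bl",454,301)]: print(n,f(u,v,.02))
a=f(575,28,.08);b=f(543,430,.08);print("chiller front top",a,b,np.degrees(np.arctan2(-(a-b)[0],(a-b)[1])))
E
```

```text
bar [0.51692676 0.2063581  0.056     ] [0.50646904 0.08681665 0.056     ] [0.5116979  0.14658738 0.056     ] 0.1199980044969949 -4.9996210102887835
panel front top [0.56349666 0.28176154 0.076     ] [0.5487069  0.10816481 0.076     ] -4.869616810121183
panel rear top [0.57649967 0.28046847 0.076     ] [0.56339456 0.10508432 0.076     ] -4.273331047621493
p1 tl [0.5844696 0.2325699 0.02     ]
p1 bl [0.58146781 0.18220393 0.02      ]
p0 tl [0.57348884 0.10284574 0.02      ]
p0 bl [0.57018459 0.05278196 0.02      ]
chiller front top [0.65018637 0.25841781 0.08      ] [ 0.63461063 -0.05346016  0.08      ] -2.8590775792574954
```

View pics/t1.png

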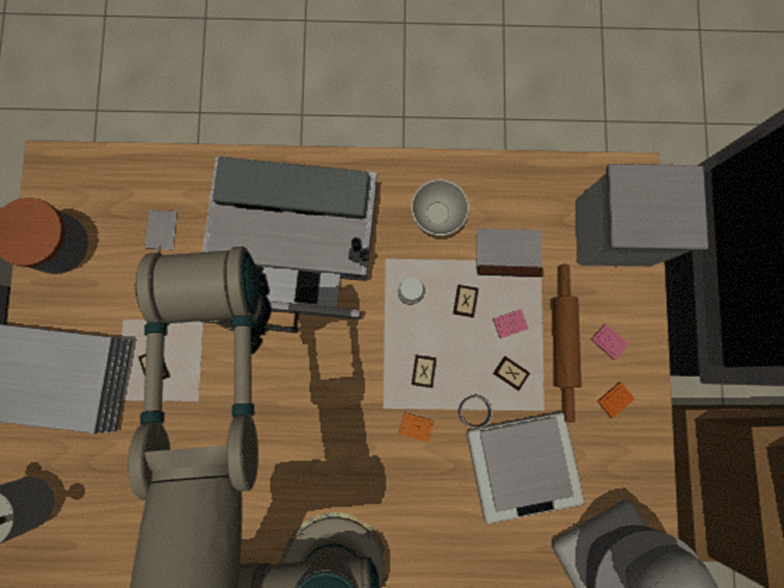

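```bash
python3 - <<'E'
from h import *
plan(.512,.1466,.037,-5)
E
```

```text
shift [223.4  -2.7 -27.3] turn -0.6 q6 end ~ 0.37 rows 5 clock 4.5
```

>>> step_arm --targets '[[[50,-3,-27],-0.6],[[100,-3,-27],-0.6],[[145,-3,-27],-0.6],[[180,-3,-27],-0.6],[[205,-3,-27],-0.6],[[223,-3,-27],-0.6],[[223,-3,-27],-0.6],[[223,-3,-27],-0.6]]' --grip 0.6

```text
clock: 5.25
position: [0.512, 0.1468, 0.0375]
ee_rot: [-0.478, -0.521, -0.478, 0.521]
contact_force: [-0.1, -0.2, 0.6]
width: 0.0344
```

>>> step_arm --targets '[[[0,0,0],0],[[0,0,0],0],[[0,0,0],0],[[0,0,0],0],[[0,0,0],0],[[0,0,0],0]]' --grip 1 --grip_force 60

```text
clock: 5.85
position: [0.5127, 0.147, 0.0388]
ee_rot: [0.479, 0.522, 0.477, -0.52]
contact_force: [-1.2, 0.1, 6.3]
width: 0.0097
```

>>> step_arm --targets '[[[0,-10,0],0],[[0,-20,0],0],[[0,-30,0],0],[[0,-40,0],0],[[0,-50,0],0],[[0,-60,0],0],[[0,-70,0],0],[[0,-75,0],0],[[0,-75,0],0]]'

```text
clock: 6.75
position: [0.4363, 0.1534, 0.0387]
ee_rot: [0.478, 0.522, 0.478, -0.521]
contact_force: [-3.2, -1.3, 12.1]
width: 0.0097
```

>>> step_arm --targets '[[[0,-3,0],0],[[0,-6,0],0],[[0,-9,0],0],[[0,-9,0],0]]'

```text
clock: 7.15
position: [0.4284, 0.1541, 0.0387]
ee_rot: [0.479, 0.522, 0.477, -0.52]
contact_force: [-0.4, -1.7, 10.3]
width: 0.0098
```

>>> step_arm --targets '[[[-1,-3,0],0],[[-1,-6,0],0],[[-1,-9,0],0],[[-1,-9,0],0]]'

```text
clock: 7.55
position: [0.423, 0.1546, 0.0388]
ee_rot: [0.481, 0.523, 0.476, -0.519]
contact_force: [8.8, -4.5, -3.3]
width: 0.01
```

>>> step_arm --targets '[[[0,-3,0],0],[[0,-6,0],0],[[0,-6,0],0]]'

```text
clock: 7.85
position: [0.4231, 0.1547, 0.0389]
ee_rot: [0.484, 0.525, 0.473, -0.516]
contact_force: [20.0, -8.7, -17.1]
width: 0.0102
```

>>> step_arm --targets '[[[0,5,0],0],[[0,9,0],0],[[0,9,0],0]]'

```text
clock: 8.15
position: [0.4229, 0.1546, 0.0388]
ee_rot: [0.478, 0.522, 0.477, -0.521]
contact_force: [2.7, -1.8, 4.8]
width: 0.0098
```

>>> step_arm --targets '[[[0,0,0],0],[[0,0,0],0],[[0,0,0],0],[[0,0,0],0],[[0,0,0],0]]' --grip 0.6

```text
clock: 8.65
position: [0.4215, 0.1547, 0.0381]
ee_rot: [-0.478, -0.521, -0.478, 0.521]
contact_force: [-0.3, 0.1, 0.4]
width: 0.0339
```

```bash
python3 - <<'E'
from h import *
plan(.53,.07,.28,-5)
E
```

```text
shift [-242.   115.2   75. ] turn 0.0 q6 end ~ 0.22 rows 6 clock 8.7
```

>>> step_arm --targets '[[[-50,0,0],0],[[-100,0,0],0],[[-150,30,20],0],[[-190,60,40],0],[[-225,90,60],0],[[-242,115,75],0],[[-242,115,75],0],[[-242,115,75],0]]'

```text
clock: 9.45
position: [0.5302, 0.0696, 0.2801]
ee_rot: [-0.477, -0.521, -0.478, 0.522]
contact_force: [-0.3, 0.0, -0.9]
width: 0.0343
```

```bash
python3 - <<'E'
from h import *
p=manip.get_image("wrist");save(p,"w2.png")
import pickle;pickle.dump(p,open("w2.pkl","wb"))
p=manip.get_image("top");save(p,"t2.png");pickle.dump(p,open("t2.pkl","wb"))
E
```

```text
(no output)
```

View pics/w2.png

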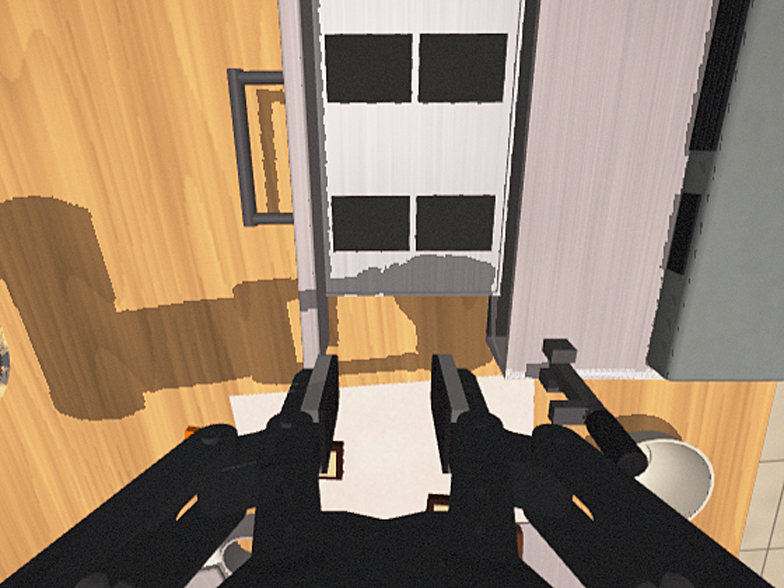

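```bash
cat > padfit.py <<'E'
from h import *
import pickle
def fit(p):
    g=cv2.cvtColor(p["image"],cv2.COLOR_RGB2GRAY)
    m=(g<70).astype(np.uint8)
    n,l,st,c=cv2.connectedComponentsWithStats(m)
    out=[]
    for i in range(1,n):
        if 1200<st[i,4]<6000 and st[i,4]/(st[i,2]*st[i,3])>.85 and st[i,1]+st[i,3]<250:
            ct=cv2.findContours((l==i).astype(np.uint8),cv2.RETR_EXTERNAL,cv2.CHAIN_APPROX_NONE)[0][0][:,0,:]
            W=np.array([p2w(p,q,.020)[:2] for q in ct])
            r=cv2.minAreaRect((W*1000).astype(np.float32));b=cv2.boxPoints(r)
            out.append(r);print(np.round(r[0],1),np.round(r[1],1),round(r[2],2))
    return out
if __name__=="__main__":
    fit(pickle.load(open("w2.pkl","rb")))
E
python3 padfit.py
python3 - <<'E'
from h import *
import pickle
p=pickle.load(open("w2.pkl","rb"))
f=lambda u,v,z:p2w(p,np.array([u,v])/1.4,z)
a=f(236,70,.056);b=f(250,224,.056);print("bar",a,b,(a+b)/2,np.degrees(np.arctan2(-(a-b)[0],(a-b)[1])))
a=f(539,0,.08);b=f(505,377,.08);print(a,b,np.degrees(np.arctan2(-(a-b)[0],(a-b)[1])))
p=pickle.load(open("t2.pkl","rb"))
E
```

```text
[527.3 211.1] [51.8 71.5] 85.97
[605.4 204.3] [50.7 72.1] 84.91
[594.6  74.8] [51.1 72.4] 84.94
[516.4  80.4] [51.2 71.8] 84.93
bar [0.42770984 0.2132961  0.056     ] [0.41631775 0.09552205 0.056     ] [0.4220138  0.15440907 0.056     ] -5.524936821429603
[0.64944269 0.23331212 0.08      ] [ 0.62615855 -0.05703813  0.08      ] -4.584925381211668
```

View pics/t2.png

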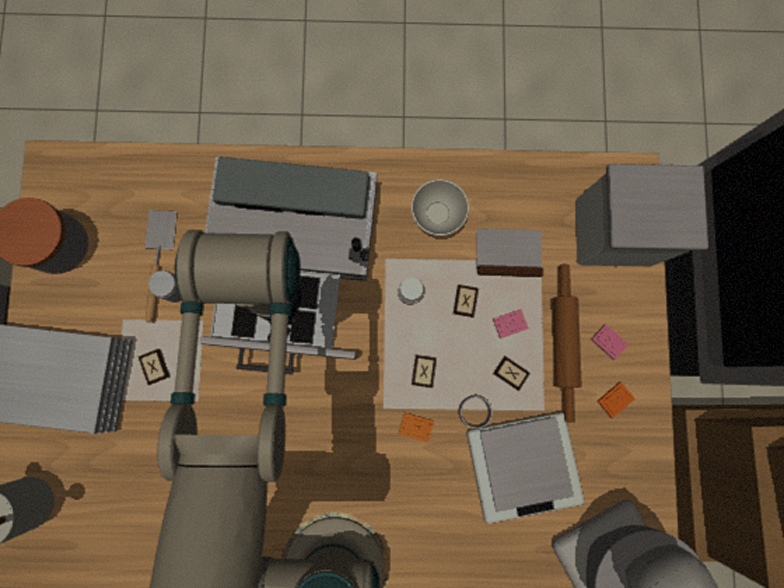

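```bash
python3 - <<'E'
from h import *
plan(.50,.40,.24,85)
E
```

```text
shift [  39.1  -56.6 -325.8] turn -90.0 q6 end ~ -0.81 rows 11 clock 9.6
```

>>> step_arm --targets '[[[39,-57,-326],-90],[[39,-57,-326],-90],[[39,-57,-326],-90],[[39,-57,-326],-90],[[39,-57,-326],-90],[[39,-57,-326],-90],[[39,-57,-326],-90],[[39,-57,-326],-90],[[39,-57,-326],-90],[[39,-57,-326],-90],[[39,-57,-326],-90],[[39,-57,-326],-90],[[39,-57,-326],-90]]' --grip 0

```text
clock: 10.85
position: [0.5001, 0.3997, 0.2404]
ee_rot: [0.706, 0.03, 0.707, -0.031]
contact_force: [-1.2, 0.1, 0.2]
width: 0.0853
```

```bash
cat > pl.py <<'E'
from h import *
def plaques(p,verbose=True):
    im=p["image"].astype(int)
    hsv=cv2.cvtColor(p["image"],cv2.COLOR_RGB2HSV)
    res=[]
    for r in manip.regions_of(p,"plaque1"):
        m=r["region"].astype(np.uint8)
        if m.sum()<150: continue
        k=np.ones((3,3),np.uint8)
        # refine: dark border pixels + ivory within dilated region
        ys,xs=np.where(m);box=np.array([xs.mean(),ys.mean()])
        ct=max(cv2.findContours(m,cv2.RETR_EXTERNAL,cv2.CHAIN_APPROX_NONE)[0],key=len)[:,0,:]
        W=np.array([p2w(p,q,.008)[:2] for q in ct])*1000
        rr=cv2.minAreaRect(W.astype(np.float32))
        (w,h),a=rr[1],rr[2]
        if w<h:a+=90
        mc=im[m>0].mean(0)
        print("conf",round(r["confidence"],2),"px",(box*1.4).round(0),"c",np.round(rr[0],1),"size",np.round(rr[1],1),"long yaw",round((a+90)%180-90,1),"rgb",mc.round(0))
        res.append(rr)
E
python3 - <<'E'
from pl import *
p=manip.get_image("wrist");save(p,"w3.png")
import pickle;pickle.dump(p,open("w3.pkl","wb"))
plaques(p)
E
```

```text
conf 0.76 px [390. 150.] c [424.  410.4] size [69.5 51. ] long yaw 22.9 rgb [168. 147. 119.]
```

View pics/w3.png

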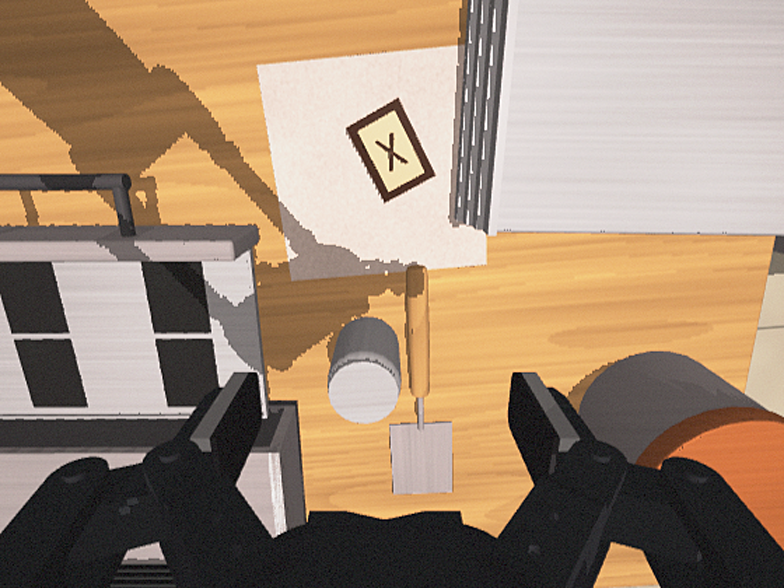

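```bash
cat >> pl.py <<'E'
    return res
def plq(p,x,y,verbose=1):
    "refine one plaque near world x,y: dark border outline at slab top z=.010, and ivory at z=.012"
    hsv=cv2.cvtColor(p["image"],cv2.COLOR_RGB2HSV).astype(int);g=cv2.cvtColor(p["image"],cv2.COLOR_RGB2GRAY)
    c=w2p(p,[x,y,.01]);u,v=c.astype(int);h=70
    y0,x0=max(v-h,0),max(u-h,0);sub=p["image"][y0:v+h,x0:u+h]
    S=cv2.resize(sub,None,fx=4,fy=4,interpolation=cv2.INTER_CUBIC);G=cv2.cvtColor(S,cv2.COLOR_RGB2GRAY)
    m=(G<100).astype(np.uint8)
    cs,hi=cv2.findContours(m,cv2.RETR_CCOMP,cv2.CHAIN_APPROX_NONE)
    best=None
    for i,ct in enumerate(cs):
        q=ct[:,0,:]/4.+np.array([x0,y0])-0.375
        hole=hi[0][i][3]>=0
        W=np.array([p2w(p,t,.012 if hole else .010)[:2] for t in q])*1000
        r=cv2.minAreaRect(W.astype(np.float32));(w,hh),a=r[1],r[2]
        if w<hh: w,hh=hh,w;a+=90
        if (45<w<80 and 28<hh<60):
            print("inner" if hole else "outer",np.round(r[0],1),"size",round(w,1),round(hh,1),"long yaw",round((a+90)%180-90,2))
E
python3 - <<'E'
from pl import *
import pickle
p=pickle.load(open("w3.pkl","rb"))
plq(p,.424,.410)
for uv in [(455,220),(470,0),(450,225),(495,232)]: print(uv,[p2w(p,np.array(uv)/1.4,z).round(3) for z in (0,.06)])
E
```

```text
outer [423.7 410. ] size 67.5 48.6 long yaw 22.89
inner [423.6 410.5] size 56.3 35.8 long yaw 23.24
(455, 220) [array([0.486, 0.462, 0.   ]), array([0.476, 0.454, 0.06 ])]
(470, 0) [array([0.319, 0.48 , 0.   ]), array([0.335, 0.468, 0.06 ])]
(450, 225) [array([0.49 , 0.458, 0.   ]), array([0.479, 0.45 , 0.06 ])]
(495, 232) [array([0.5  , 0.498, 0.   ]), array([0.487, 0.483, 0.06 ])]
```

```bash
python3 - <<'E'
from pl import *
import pickle
p=pickle.load(open("t2.pkl","rb"))
b=p2w(p,np.array((133,340))/1.4,0);print(b)
for z in (.03,.05,.07,.09,.11,.13):print(z,p2w(p,np.array((110,336))/1.4,z))
p=pickle.load(open("w3.pkl","rb"))
b=p2w(p,np.array((455,220))/1.4,0);print(b)
for z in (.03,.05,.07,.09,.11,.13):print(z,p2w(p,np.array((497,234))/1.4,z))
plan(.4237,.4102,.20,113)
E
```

```text
[0.48328011 0.46518663 0.        ]
0.03 [0.48964797 0.50277391 0.03      ]
0.05 [0.48842845 0.49319449 0.05      ]
0.07 [0.48720892 0.48361507 0.07      ]
0.09 [0.4859894  0.47403565 0.09      ]
0.11 [0.48476987 0.46445622 0.11      ]
0.13 [0.48355035 0.4548768  0.13      ]
[0.48630119 0.46238217 0.        ]
0.03 [0.49557247 0.49206591 0.03      ]
0.05 [0.49120828 0.48722334 0.05      ]
0.07 [0.4868441  0.48238078 0.07      ]
0.09 [0.48247992 0.47753821 0.09      ]
0.11 [0.47811573 0.47269564 0.11      ]
0.13 [0.47375155 0.46785307 0.13      ]
shift [ 40.9   3.8 -77.6] turn -28.0 q6 end ~ -1.2 rows 4 clock 10.9
```

```bash
python3 - <<'E'
from pl import *
import pickle
p=manip.get_image("scene");pickle.dump(p,open("s3.pkl","wb"))
im=cv2.cvtColor(p["image"],cv2.COLOR_RGB2BGR)[270:420,280:560]
a=cv2.resize(im,(784,420),interpolation=cv2.INTER_CUBIC);cv2.imwrite("pics/s3.png",a)
p=pickle.load(open("w3.pkl","rb"))
im=cv2.cvtColor(p["image"],cv2.COLOR_RGB2BGR)[0:200,230:480]
a=cv2.resize(im,(740,592),interpolation=cv2.INTER_CUBIC);cv2.imwrite("pics/w3z.png",a)
E
```

```text
(no output)
```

View pics/s3.png

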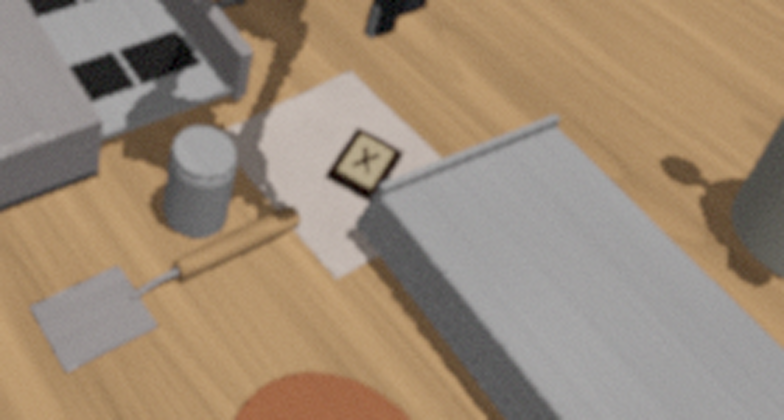

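View pics/w3z.png

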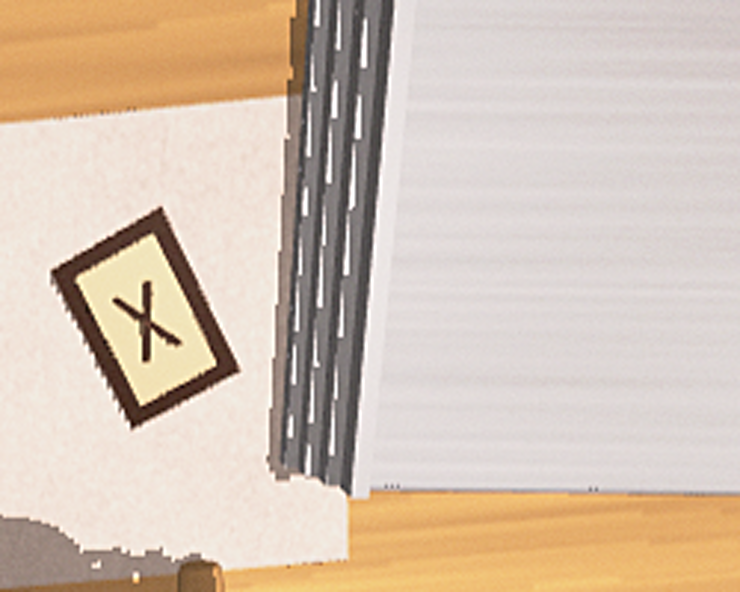

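```bash
python3 - <<'E'
from h import *
plan(.4163,.4071,.09,113)
E
```

```text
shift [ 1.51e+02  1.00e-01 -8.49e+01] turn -28.0 q6 end ~ -1.2 rows 4 clock 11.0
```

>>> step_arm --targets '[[[20,0,-40],-8],[[40,0,-85],-16],[[60,0,-85],-24],[[80,0,-85],-28],[[120,0,-85],-28],[[151,0,-85],-28],[[151,0,-85],-28],[[151,0,-85],-28]]' --grip 0.32

```text
clock: 11.8
position: [0.417, 0.4071, 0.0905]
ee_rot: [0.693, -0.141, 0.693, 0.141]
contact_force: [0.5, 0.5, 0.6]
width: 0.0581
```

```bash
python3 - <<'E'
from h import *
plan(.4163,.4071,.005,113)
p=manip.get_image("wrist");save(p,"w4.png");print(manip.get_state()["width"])
E
```

```text
shift [85.5  0.3 -0.6] turn 0.0 q6 end ~ -1.2 rows 2 clock 11.8
0.0581834457134631
```

View pics/w4.png

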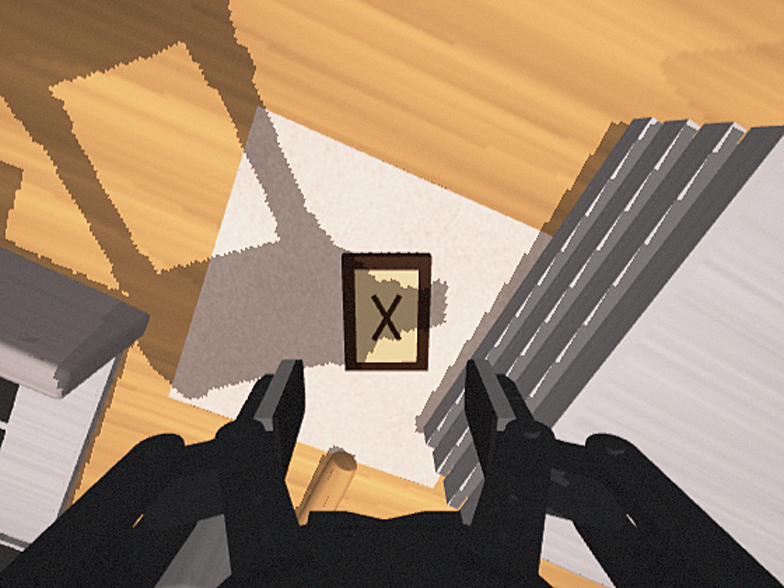

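>>> step_arm --targets '[[[25,0,-0.5],0],[[45,0,-0.5],0],[[60,0,-0.5],0],[[70,0,-0.5],0],[[78,0,-0.5],0],[[84,0,-0.5],0],[[86,0,-0.5],0],[[86,0,-0.5],0]]'

```text
clock: 12.65
position: [0.4166, 0.407, 0.0044]
ee_rot: [0.693, -0.141, 0.693, 0.141]
contact_force: [-1.4, -0.4, 0.1]
width: 0.0578
```

>>> step_arm --targets '[[[1,0,0],0],[[2,0,0],0],[[3,0,0],0],[[4,0,0],0],[[4,0,0],0]]'

```text
clock: 13.15
position: [0.4163, 0.4068, 0.0001]
ee_rot: [0.693, -0.141, 0.693, 0.141]
contact_force: [-0.1, -0.6, -0.2]
width: 0.0583
```

>>> step_arm --targets '[[[1,0,0],0],[[2,0,0],0],[[3,0,0],0],[[3,0,0],0]]'

```text
clock: 13.55
position: [0.4163, 0.4068, -0.003]
ee_rot: [0.693, -0.141, 0.693, 0.141]
contact_force: [-0.3, -0.0, -0.4]
width: 0.0582
```

>>> step_arm --targets '[[[0,0,0],0],[[0,0,0],0],[[0,0,0],0],[[0,0,0],0],[[0,0,0],0]]' --grip 0.6 --grip_force 30

```text
clock: 14.05
position: [0.4167, 0.4071, -0.0024]
ee_rot: [0.693, -0.141, 0.693, 0.141]
contact_force: [-0.6, -0.3, 3.9]
width: 0.0473
```

```bash
python3 - <<'E'
from h import *
p=manip.get_image("wrist");save(p,"w5.png");s=manip.get_state();print(s["width"],s["contact_force"])
E
```

```text
0.04681405697184034 [ 0.1549293  -0.87148723  4.26702964]
```

View pics/w5.png

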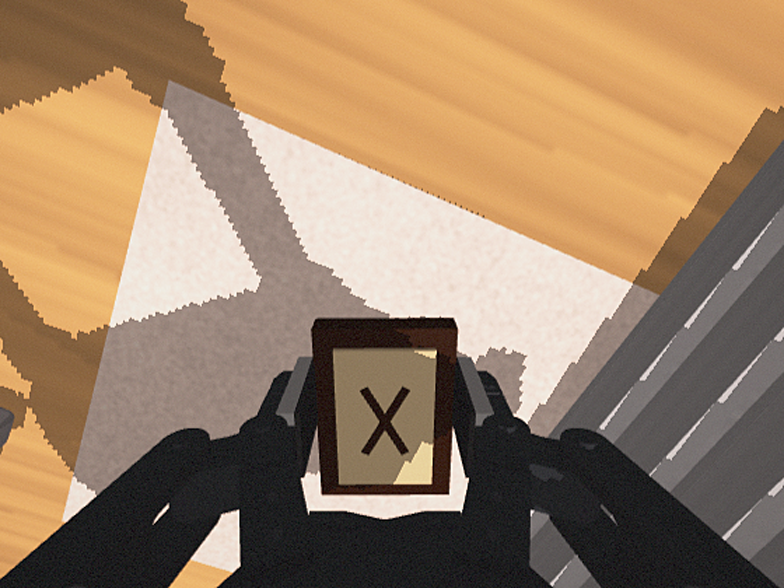

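```bash
python3 - <<'E'
from pl import *
p=manip.get_image("wrist")
s=manip.get_state()
f=lambda u,v,z:p2w(p,np.array([u,v])/1.4,z)
M=R.from_quat(np.roll(s["ee_rot"],-1)).as_matrix()
# ivory corners z .012
for uv in [(332,347),(437,349),(435,484),(338,486)]:
    w=f(*uv,.012);print(w.round(4),(M.T@(w-s["position"])*1000).round(1))
for uv in [(313,340),(457,340)]:
    w=f(*uv,.010);print(w.round(4),(M.T@(w-s["position"])*1000).round(1))
plan(.4163,.4071,.14)
E
```

```text
[0.4055 0.3834 0.012 ] [-14.4 -17.4 -19.5]
[0.3927 0.4154 0.012 ] [-14.4  17.  -18.8]
[0.4427 0.4381 0.012 ] [-14.4  18.4  36.1]
[0.4575 0.4056 0.012 ] [-14.4 -17.3  37. ]
[0.4065 0.3769 0.01  ] [-12.4 -23.8 -21.1]
[0.3879 0.4207 0.01  ] [-12.4  23.8 -21.1]
shift [-142.4    0.2   -0.2] turn 0 q6 end ~ -1.2 rows 3 clock 14.2
```

>>> step_arm --targets '[[[-10,0,0],0],[[-40,0,0],0],[[-90,0,0],0],[[-135,0,0],0],[[-160,0,0],0],[[-160,0,0],0]]'

```text
clock: 14.75
position: [0.4184, 0.4084, 0.162]
ee_rot: [0.696, -0.14, 0.69, 0.143]
contact_force: [-0.4, 0.9, 0.0]
width: 0.0471
```

```bash
python3 - <<'E'
from h import *
s=manip.get_state();print(s["width"],yaw(),s["contact_force"])
plan(.5972,.2047,.14,84.93)
E
```

```text
0.04708331738532481 113.03660076553334 [-0.35518297  0.88908019  0.00472874]
shift [  22.2 -257.5   84.7] turn 28.1 q6 end ~ -1.15 rows 6 clock 14.8
```

>>> step_arm --targets '[[[0,-45,15],5],[[10,-90,30],10],[[20,-135,45],16],[[20,-180,60],22],[[20,-225,75],28],[[20,-257,85],28],[[20,-257,85],28],[[20,-257,85],28],[[20,-257,85],28]]'

```text
clock: 15.65
position: [0.5936, 0.2042, 0.1363]
ee_rot: [0.705, 0.03, 0.707, -0.03]
contact_force: [-0.7, 0.4, -1.6]
width: 0.0472
```

```bash
python3 - <<'E'
from pl import *
s=manip.get_state();print(s["position"],s["width"],yaw(),s["contact_force"],s["ee_rot"])
plan(.5972,.2047,.04,84.93)
p=manip.get_image("wrist");save(p,"w6.png")
E
```

```text
[0.59361766 0.20417558 0.13625232] 0.047150218915483266 85.06474823716164 [-0.65762539  0.36025789 -1.56064775] [ 0.70543748  0.0303916   0.70746323 -0.03049741]
shift [96.2  0.9  3.8] turn 0.1 q6 end ~ -1.15 rows 2 clock 15.7
```

View pics/w6.png

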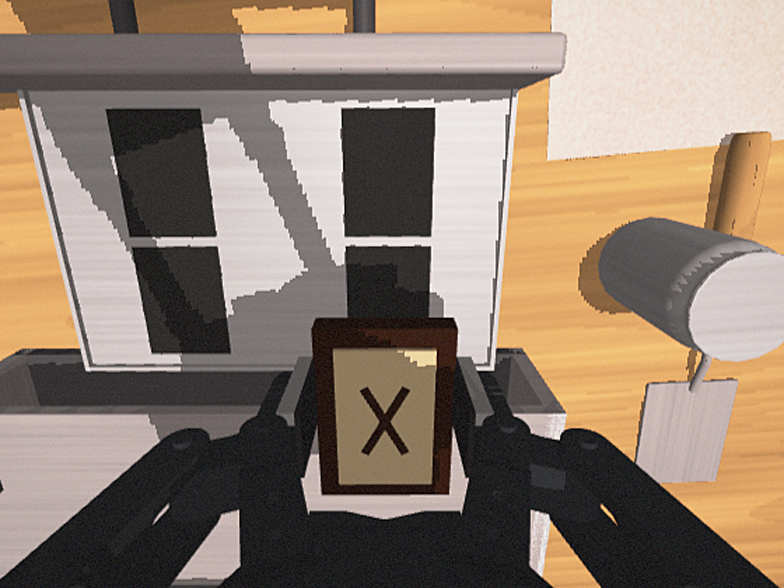

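>>> step_arm --targets '[[[20,1,4],0.1],[[50,1,4],0.1],[[75,1,4],0.1],[[92,1,4],0.1],[[104,1,4],0.1],[[108,1,4],0.1],[[108,1,4],0.1],[[108,1,4],0.1]]'

```text
clock: 16.5
position: [0.5999, 0.2047, 0.0302]
ee_rot: [0.707, 0.031, 0.706, -0.031]
contact_force: [0.2, 0.4, -0.5]
width: 0.0473
```

```bash
python3 - <<'E'
from pl import *
s=manip.get_state();print(s["position"],s["contact_force"])
plan(.5972,.2047,.018,84.93)
E
```

```text
[0.59986709 0.20467843 0.03021985] [ 0.24997227  0.3964856  -0.5079511 ]
shift [12.2 -0.2 -2.7] turn 0.0 q6 end ~ -1.15 rows 1 clock 16.5
```

>>> step_arm --targets '[[[6,0,-2.5],0],[[9,0,-2.5],0],[[9,0,-2.5],0],[[9,0,-2.5],0]]'

```text
clock: 16.9
position: [0.5968, 0.2044, 0.0203]
ee_rot: [0.706, 0.031, 0.706, -0.031]
contact_force: [-0.3, 1.2, -1.0]
width: 0.0471
```

```bash
python3 - <<'E'
from pl import *
s=manip.get_state();print(s["position"],s["contact_force"])
plan(.5972,.2047,.018,84.93)
E
```

```text
[0.59678624 0.20440415 0.02029183] [-0.32555338  1.18673828 -0.95719932]
shift [2.3 0.3 0.4] turn -0.0 q6 end ~ -1.15 rows 1 clock 16.9
```

>>> step_arm --targets '[[[1,0.3,0.4],0],[[2,0.3,0.4],0],[[2.5,0.3,0.4],0],[[2.5,0.3,0.4],0],[[2.5,0.3,0.4],0]]'

```text
clock: 17.4
position: [0.5972, 0.2047, 0.0177]
ee_rot: [0.706, 0.031, 0.706, -0.031]
contact_force: [-0.3, -0.6, -0.2]
width: 0.0472
```

>>> step_arm --targets '[[[0.5,0,0],0],[[1,0,0],0],[[1,0,0],0]]'

```text
clock: 17.7
position: [0.5973, 0.2047, 0.0176]
ee_rot: [0.707, 0.031, 0.706, -0.031]
contact_force: [-1.5, -1.2, 5.3]
width: 0.0467
```

>>> step_arm --targets '[[[0,0,0],0],[[0,0,0],0],[[0,0,0],0],[[0,0,0],0]]' --grip 0.28

```text
clock: 18.1
position: [0.5971, 0.2047, 0.0165]
ee_rot: [0.706, 0.031, 0.707, -0.031]
contact_force: [0.8, 0.2, 0.6]
width: 0.0617
```

>>> step_arm --targets '[[[-10,0,0],0],[[-40,0,0],0],[[-90,0,0],0],[[-140,0,0],0],[[-190,0,0],0],[[-220,0,0],0],[[-220,0,0],0]]'

```text
clock: 18.8
position: [0.6, 0.2054, 0.2438]
ee_rot: [0.711, 0.032, 0.702, -0.03]
contact_force: [-0.1, 0.8, 0.5]
width: 0.0612
```

```bash
python3 - <<'E'
from pl import *
p=manip.get_image("wrist");save(p,"w7.png")
plan(.50,-.19,.24,-90)
plan(.50,-.19,.24,90)
E
```

```text
shift [  -0.7 -402.2  -63.2] turn 174.9 q6 end ~ 1.21 rows 21 clock 18.9
shift [  -0.7 -402.2  -63.2] turn -5.1 q6 end ~ -1.93 rows 9 clock 18.9
```

View pics/w7.png

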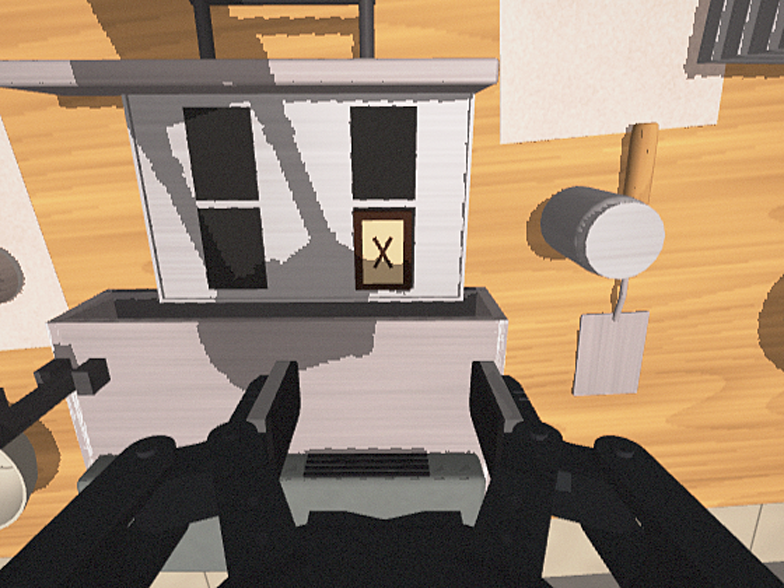

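```bash
cat >> pl.py <<'E'
def ivory(p,x,y,z):
    "ivory face rect near world x,y at height z"
    c=w2p(p,[x,y,z]);u,v=c.astype(int);h=45
    y0,x0=max(v-h,0),max(u-h,0);sub=p["image"][y0:v+h,x0:u+h]
    S=cv2.resize(sub,None,fx=4,fy=4,interpolation=cv2.INTER_CUBIC)
    G=cv2.cvtColor(S,cv2.COLOR_RGB2GRAY);m=(G<100).astype(np.uint8)
    cs,hi=cv2.findContours(m,cv2.RETR_CCOMP,cv2.CHAIN_APPROX_NONE)
    for i,ct in enumerate(cs):
        if hi[0][i][3]<0: continue
        q=ct[:,0,:]/4.+np.array([x0,y0])-0.375
        W=np.array([p2w(p,t,z)[:2] for t in q])*1000
        r=cv2.minAreaRect(W.astype(np.float32));(w,hh),a=r[1],r[2]
        if w<hh: w,hh=hh,w;a+=90
        if (45<w<65 and 25<hh<45): print("ivory",np.round(r[0],1),"size",round(w,1),round(hh,1),"long yaw",round((a+90)%180-90,2))
E
python3 - <<'E'
from pl import *
from padfit import fit
p=manip.get_image("wrist")
ivory(p,.6055,.204,.032)
fit(p)
p=manip.get_image("top");save(p,"t7.png");plaques(p)
E
```

```text
ivory [605.6 202.9] size 55.4 35.4 long yaw -4.24
[516.8  80.5] [52.4 71.2] 85.21
[527.4 210.6] [51.9 70.9] 84.98
conf 0.9 px [511. 372.] c [ 424.  -386.1] size [70.7 48. ] long yaw 58.5 rgb [106.  93.  72.]
conf 0.9 px [609. 341.] c [ 496.6 -607.9] size [69.8 50.9] long yaw 48.2 rgb [148.  81.  93.]
conf 0.87 px [616. 399.] c [ 367.1 -618. ] size [50.9 70.8] long yaw -50.3 rgb [147.  73.  28.]
conf 0.85 px [466. 300.] c [ 586.  -283.1] size [52.8 69.9] long yaw -6.4 rgb [106.  92.  73.]
conf 0.85 px [249. 287.] c [611.1 209.7] size [50.4 70.2] long yaw -4.2 rgb [82. 71. 55.]
conf 0.85 px [510. 323.] c [ 533.1 -383.5] size [46.8 71.1] long yaw -70.8 rgb [153.  87. 101.]
conf 0.7 px [416. 427.] c [ 300.1 -170.7] size [66.1 44.1] long yaw 77.0 rgb [154.  86.  34.]
conf 0.66 px [424. 371.] c [ 424.  -188.3] size [48.3 67.9] long yaw -5.6 rgb [110.  98.  78.]
conf 0.55 px [279. 316.] c [533.1 126.2] size [334.8 235.4] long yaw 85.7 rgb [90. 88. 85.]
```

View pics/t7.png

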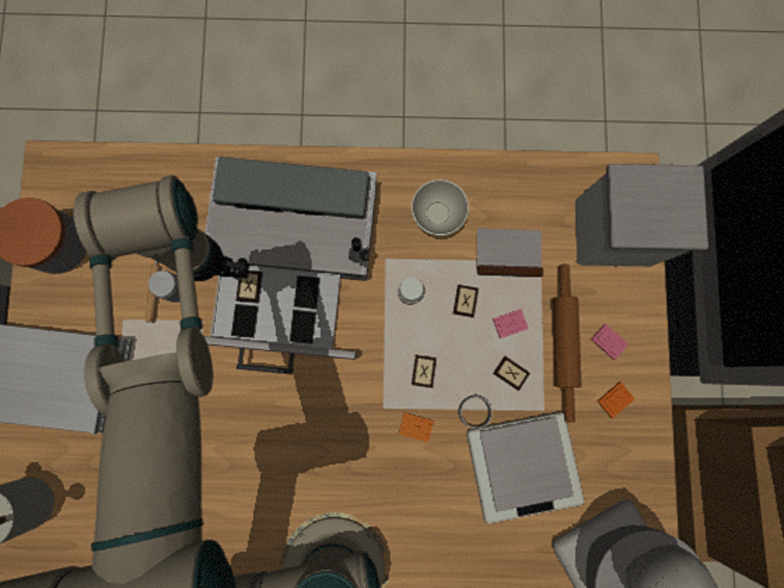

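>>> step_arm --targets '[[[0,-402,-66],-5],[[0,-402,-66],-5],[[0,-402,-66],-5],[[0,-402,-66],-5],[[0,-402,-66],-5],[[0,-402,-66],-5],[[0,-402,-66],-5],[[0,-402,-66],-5],[[0,-402,-66],-5],[[0,-402,-66],-5],[[0,-402,-66],-5],[[0,-402,-66],-5],[[0,-402,-66],-5]]'

```text
clock: 20.3
position: [0.4962, -0.1883, 0.2366]
ee_rot: [0.707, -0.0, 0.707, 0.001]
contact_force: [0.2, 0.3, -0.5]
width: 0.0616
```

```bash
python3 - <<'E'
from pl import *
p=manip.get_image("wrist");save(p,"w8.png")
plq(p,.424,-.189);plq(p,.586,-.283)
p=manip.get_image("wrist");plq(p,.424,-.189)
print(manip.get_state()["position"],yaw())
E
```

```text
outer [ 422.  -190.9] size 68.6 49.1 long yaw -7.79
inner [ 422.4 -190.7] size 55.5 35.8 long yaw -7.67
inner [ 583.  -285.4] size 55.9 35.5 long yaw -9.56
outer [ 422.1 -190.9] size 68.8 49.1 long yaw -7.61
inner [ 422.3 -190.8] size 55.4 35.6 long yaw -7.49
[ 0.49626564 -0.18866433  0.23682841] 90.04647729949454
```

View pics/w8.png

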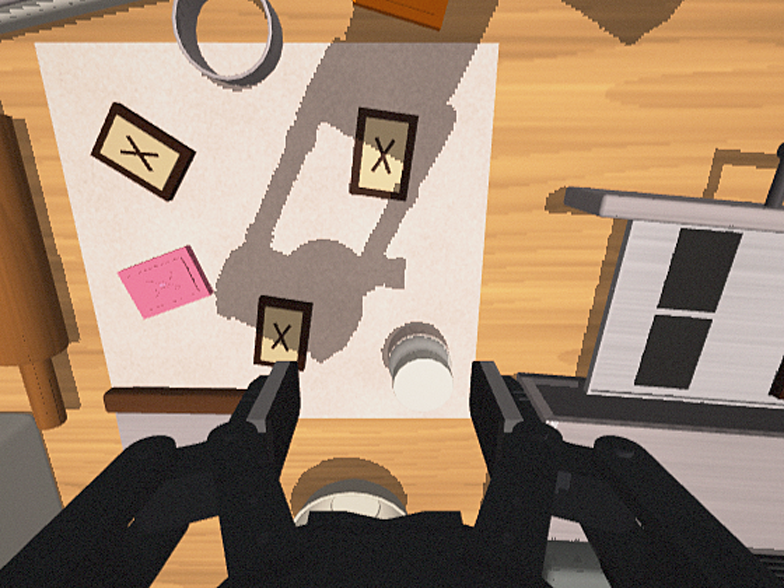

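```bash
python3 - <<'E'
from pl import *
plan(.4222,-.1909,.05,82.4)
E
```

```text
shift [186.8  -2.2 -74.1] turn 7.6 q6 end ~ -1.86 rows 5 clock 20.4
```

>>> step_arm --targets '[[[30,-2,-35],4],[[65,-2,-65],7.6],[[110,-2,-74],7.6],[[150,-2,-74],7.6],[[175,-2,-74],7.6],[[187,-2,-74],7.6],[[187,-2,-74],7.6],[[187,-2,-74],7.6],[[187,-2,-74],7.6]]'

```text
clock: 21.3
position: [0.4229, -0.1921, 0.0508]
ee_rot: [0.706, 0.047, 0.705, -0.048]
contact_force: [-0.7, 0.6, 0.7]
width: 0.0617
```

```bash
python3 - <<'E'
from pl import *
plan(.4222,-.1909,-.003,82.4)
p=manip.get_image("wrist");plq(p,.4222,-.1909)
E
```

```text
shift [53.8  1.2 -1. ] turn -0.0 q6 end ~ -1.86 rows 2 clock 21.3
outer [ 421.3 -190.4] size 70.7 48.4 long yaw -7.64
inner [ 422.2 -190.7] size 54.9 34.4 long yaw -7.63
```

>>> step_arm --targets '[[[15,1,-0.5],0],[[30,1,-0.5],0],[[40,1,-0.5],0],[[46,1,-0.5],0],[[50,1,-0.5],0],[[53,1,-0.5],0],[[53,1,-0.5],0],[[53,1,-0.5],0]]'

```text
clock: 22.15
position: [0.4218, -0.1909, -0.003]
ee_rot: [0.706, 0.047, 0.705, -0.047]
contact_force: [0.8, 0.4, -0.9]
width: 0.061
```

>>> step_arm --targets '[[[0,0,0],0],[[0,0,0],0],[[0,0,0],0],[[0,0,0],0],[[0,0,0],0]]' --grip 0.6 --grip_force 30

```text
clock: 22.65
position: [0.4219, -0.1909, -0.0025]
ee_rot: [0.706, 0.047, 0.705, -0.047]
contact_force: [-0.2, 0.9, 5.0]
width: 0.0472
```

```bash
python3 - <<'E'
from pl import *
s=manip.get_state();print(s["position"],yaw(),s["width"])
p=manip.get_image("wrist");save(p,"w9.png")
E
```

```text
[ 0.42194834 -0.19091725 -0.00245971] 82.33107166311731 0.047190783902683546
```

View pics/w9.png

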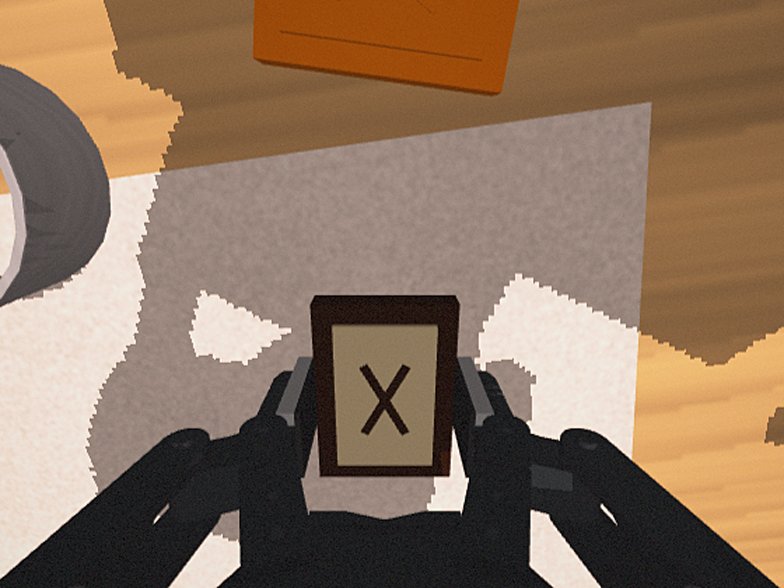

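```bash
cat >> pl.py <<'E'
def held(p,zc=.012,uvs=None):
    "held plaque: ivory rect in tool frame (call while plaque rests on table)"
    s=manip.get_state();M=R.from_quat(np.roll(s["ee_rot"],-1)).as_matrix()
    S=cv2.resize(p["image"],None,fx=4,fy=4,interpolation=cv2.INTER_CUBIC);G=cv2.cvtColor(S,cv2.COLOR_RGB2GRAY)
    m=(G<75).astype(np.uint8)
    cs,hi=cv2.findContours(m,cv2.RETR_CCOMP,cv2.CHAIN_APPROX_NONE)
    for i,ct in enumerate(cs):
        if hi[0][i][3]<0 or len(ct)<300: continue
        q=ct[:,0,:]/4.-.375
        if not (230<q[:,0].mean()<330): continue
        T=np.array([M.T@(p2w(p,t,zc)-s["position"]) for t in q])*1000
        r=cv2.minAreaRect(T[:,1:].astype(np.float32));print("held tool(y,z)",np.round(r[0],1),np.round(r[1],1),round(r[2],1))
E
python3 - <<'E'
from pl import *
p=manip.get_image("wrist");held(p)
plan(.4222,-.1909,.15)
E
```

```text
held tool(y,z) [-0.9 32. ] [41.7 62. ] 89.4
held tool(y,z) [-0.9  0.3] [34.5 55.4] 0.0
shift [-152.4   -0.     0.4] turn 0 q6 end ~ -1.86 rows 4 clock 22.8
```

>>> step_arm --targets '[[[-10,0,0],0],[[-40,0,0],0],[[-90,0,0],0],[[-135,0,0],0],[[-155,0,0],0],[[-155,0,0],0],[[-155,0,0],0]]'

```text
clock: 23.45
position: [0.4211, -0.1904, 0.1518]
ee_rot: [0.706, 0.047, 0.705, -0.047]
contact_force: [0.1, 0.7, -1.0]
width: 0.0471
```

```bash
python3 - <<'E'
from pl import *
s=manip.get_state();print(s["width"])
plan(.5937,.0745,.15,84.93)
E
```

```text
0.047124061312511636
shift [  1.8 285.6 135.7] turn -2.6 q6 end ~ -1.36 rows 7 clock 23.4
```

>>> step_arm --targets '[[[0,42,20],-1],[[0,84,40],-2],[[0,126,60],-2.6],[[0,168,80],-2.6],[[0,210,100],-2.6],[[0,250,119],-2.6],[[0,275,131],-2.6],[[1,286,136],-2.6],[[1,286,136],-2.6],[[1,286,136],-2.6],[[1,286,136],-2.6]]'

```text
clock: 24.55
position: [0.5933, 0.0731, 0.1503]
ee_rot: [0.706, 0.031, 0.707, -0.032]
contact_force: [-0.3, -0.5, -0.2]
width: 0.0474
```

```bash
python3 - <<'E'
from pl import *
plan(.5937,.0745,.03,84.93)
E
```

```text
shift [120.3   1.5   0.4] turn -0.1 q6 end ~ -1.36 rows 3 clock 24.6
```

>>> step_arm --targets '[[[20,1.4,0.4],0],[[50,1.4,0.4],0],[[80,1.4,0.4],0],[[102,1.4,0.4],0],[[115,1.4,0.4],0],[[123,1.4,0.4],0],[[126,1.4,0.4],0],[[126,1.4,0.4],0],[[126,1.4,0.4],0],[[126,1.4,0.4],0]]'

```text
clock: 25.55
position: [0.5957, 0.076, 0.0258]
ee_rot: [0.707, 0.031, 0.706, -0.031]
contact_force: [-0.7, 0.7, -0.5]
width: 0.0471
```

```bash
python3 - <<'E'
from pl import *
print(manip.get_state()["contact_force"])
plan(.5937,.0745,.018,84.93)
E
```

```text
[-0.69206182  0.67077658 -0.46027725]
shift [ 7.8 -1.6 -1.9] turn 0.0 q6 end ~ -1.36 rows 1 clock 25.6
```

>>> step_arm --targets '[[[2,0,0],0],[[4,0,0],0],[[4,0,0],0],[[4,0,0],0]]'

```text
clock: 25.95
position: [0.5949, 0.0759, 0.0207]
ee_rot: [0.706, 0.031, 0.707, -0.031]
contact_force: [0.0, -0.6, 0.0]
width: 0.0473
```

```bash
python3 - <<'E'
from pl import *
plan(.5937,.0745,.018,84.93)
E
```

```text
shift [ 2.7 -1.5 -1.1] turn 0.0 q6 end ~ -1.36 rows 1 clock 25.9
```

>>> step_arm --targets '[[[0.5,-1.5,-1],0],[[1.5,-1.5,-1],0],[[1.5,-1.5,-1],0],[[1.5,-1.5,-1],0]]'

```text
clock: 26.35
position: [0.5939, 0.0745, 0.0192]
ee_rot: [0.706, 0.031, 0.706, -0.031]
contact_force: [0.3, -0.0, -0.8]
width: 0.0474
```

```bash
python3 - <<'E'
from pl import *
plan(.5937,.0745,.018,84.93)
E
```

```text
shift [ 1.2  0.  -0.2] turn -0.0 q6 end ~ -1.36 rows 1 clock 26.4
```

>>> step_arm --targets '[[[1,0,0],0],[[1.5,0,0],0],[[2,0,0],0],[[2,0,0],0],[[2,0,0],0]]'

```text
clock: 26.85
position: [0.5939, 0.0745, 0.0176]
ee_rot: [0.706, 0.031, 0.706, -0.031]
contact_force: [-1.0, 0.2, 2.8]
width: 0.0472
```

Contact felt; release and retreat.

>>> step_arm --targets '[[[0,0,0],0],[[0,0,0],0],[[0,0,0],0],[[0,0,0],0]]' --grip 0.28

```text
clock: 27.25
position: [0.5939, 0.0745, 0.0171]
ee_rot: [0.706, 0.031, 0.706, -0.031]
contact_force: [0.4, -0.5, 0.6]
width: 0.0615
```

>>> step_arm --targets '[[[-10,0,0],0],[[-40,0,0],0],[[-90,0,0],0],[[-140,0,0],0],[[-190,0,0],0],[[-220,0,0],0],[[-220,0,0],0],[[-220,0,0],0]]'

```text
clock: 28.05
position: [0.5939, 0.0745, 0.2385]
ee_rot: [0.707, 0.031, 0.706, -0.031]
contact_force: [-0.9, -0.1, -1.1]
width: 0.0615
```

```bash
python3 - <<'E'
from pl import *
from padfit import fit
p=manip.get_image("wrist");save(p,"w10.png")
ivory(p,.6055,.204,.032);ivory(p,.594,.0745,.032);fit(p)
plan(.64,-.25,.24,82)
E
```

```text
ivory [605.9 202.9] size 55.8 35.6 long yaw -4.79
ivory [593.5  73.4] size 55.2 35.5 long yaw -5.08
[517.  81.] [52.2 71.1] 85.1
[527.6 210.8] [52.1 70.9] 84.99
shift [  -3.1 -319.1   75.3] turn 2.9 q6 end ~ -1.8 rows 7 clock 28.1
```

View pics/w10.png

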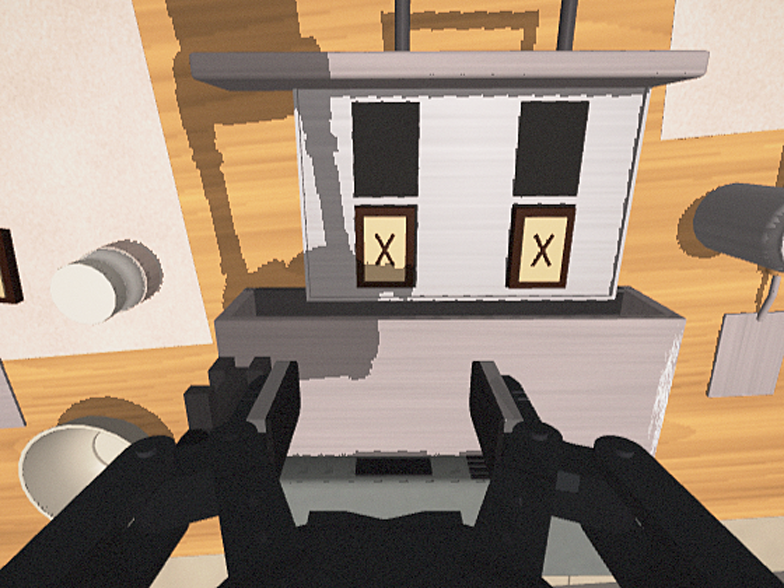

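```bash
python3 - <<'E'
from pl import *
plan(.53,-.08,.26,84)
plan(.63,-.275,.26,80.5)
E
```

```text
shift [ -23.  -159.5  -49.3] turn 0.9 q6 end ~ -1.62 rows 4 clock 28.1
shift [ -23.1 -344.9   67.5] turn 4.4 q6 end ~ -1.82 rows 8 clock 28.1
```

>>> step_arm --targets '[[[-10,-45,-14],1],[[-20,-90,-28],2],[[-23,-130,-40],3],[[-23,-172,-30],4],[[-23,-214,-8],4.4],[[-23,-256,15],4.4],[[-23,-298,42],4.4],[[-23,-345,67],4.4],[[-23,-345,67],4.4],[[-23,-345,67],4.4],[[-23,-345,67],4.4]]'

```text
clock: 29.2
position: [0.6292, -0.2738, 0.2587]
ee_rot: [0.704, 0.059, 0.706, -0.057]
contact_force: [-0.1, 0.5, 0.3]
width: 0.0615
```

```bash
python3 - <<'E'
from pl import *
p=manip.get_image("wrist");save(p,"w11.png")
plq(p,.584,-.285);plq(p,.422,-.386)
E
```

```text
outer [ 582.6 -285.1] size 69.1 48.7 long yaw -9.87
inner [ 582.6 -285.5] size 55.7 35.4 long yaw -9.52
outer [ 423.4 -387.8] size 71.8 44.8 long yaw 56.65
```

View pics/w11.png

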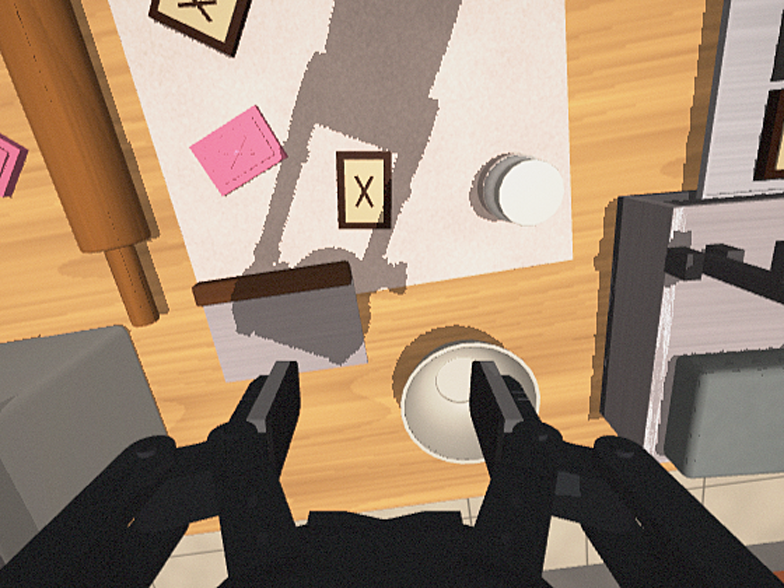

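```bash
python3 - <<'E'
from pl import *
p=manip.get_image("wrist")
for uv in [(287,155),(262,105),(350,262),(365,310)]: print(p2w(p,np.array(uv)/1.4,.01).round(3))
plan(.5826,-.2853,.05,80.4)
E
```

```text
[ 0.542 -0.345  0.01 ]
[ 0.5   -0.357  0.01 ]
[ 0.645 -0.309  0.01 ]
[ 0.695 -0.304  0.01 ]
shift [210.1 -19.7 -44.1] turn 0.2 q6 end ~ -1.86 rows 5 clock 29.3
```

>>> step_arm --targets '[[[30,-10,-25],0],[[70,-18,-44],0.2],[[115,-19,-44],0.2],[[155,-19,-44],0.2],[[190,-19,-44],0.2],[[210,-19,-44],0.2],[[210,-19,-44],0.2],[[210,-19,-44],0.2],[[210,-19,-44],0.2],[[210,-19,-44],0.2]]'

```text
clock: 30.3
position: [0.5848, -0.287, 0.0524]
ee_rot: [0.706, 0.059, 0.703, -0.06]
contact_force: [-0.1, 0.7, -0.0]
width: 0.0613
```

```bash
python3 - <<'E'
from pl import *
p=manip.get_image("wrist");plq(p,.5826,-.2853)
plan(.5826,-.2853,-.003,80.4)
E
```

```text
outer [ 582.  -284.9] size 70.7 48.4 long yaw -9.51
inner [ 582.8 -285.2] size 55.1 34.4 long yaw -9.52
shift [55.1  1.3 -2.4] turn -0.1 q6 end ~ -1.86 rows 2 clock 30.4
```

>>> step_arm --targets '[[[15,1,-1.5],0],[[30,1,-1.5],0],[[40,1,-1.5],0],[[46,1,-1.5],0],[[50,1,-1.5],0],[[53,1,-1.5],0],[[53,1,-1.5],0],[[53,1,-1.5],0],[[53,1,-1.5],0]]'

```text
clock: 31.25
position: [0.5826, -0.2855, -0.0023]
ee_rot: [0.705, 0.059, 0.704, -0.06]
contact_force: [-0.1, 0.1, 0.1]
width: 0.0615
```

```bash
python3 - <<'E'
from pl import *
plan(.5826,-.2853,-.003,80.4)
E
```

```text
shift [ 0.7  0.2 -0.1] turn -0.1 q6 end ~ -1.86 rows 1 clock 31.2
```

>>> step_arm --targets '[[[0.5,0,0],0],[[0.5,0,0],0],[[0.5,0,0],0],[[0.5,0,0],0],[[0.5,0,0],0]]' --grip 0.6 --grip_force 30

```text
clock: 31.75
position: [0.5829, -0.2857, -0.0024]
ee_rot: [0.705, 0.059, 0.704, -0.06]
contact_force: [-0.5, -0.9, 5.9]
width: 0.047
```

```bash
python3 - <<'E'
from pl import *
s=manip.get_state();print(s["position"],yaw(),s["width"])
p=manip.get_image("wrist");save(p,"w12.png");held(p)
E
```

```text
[ 0.58287159 -0.28574668 -0.00239149] 80.32978905259462 0.046983401199708875
held tool(y,z) [-1.  32.2] [41.7 62. ] 89.4
held tool(y,z) [-0.9  0.2] [55.6 34.7] 90.0
```

View pics/w12.png

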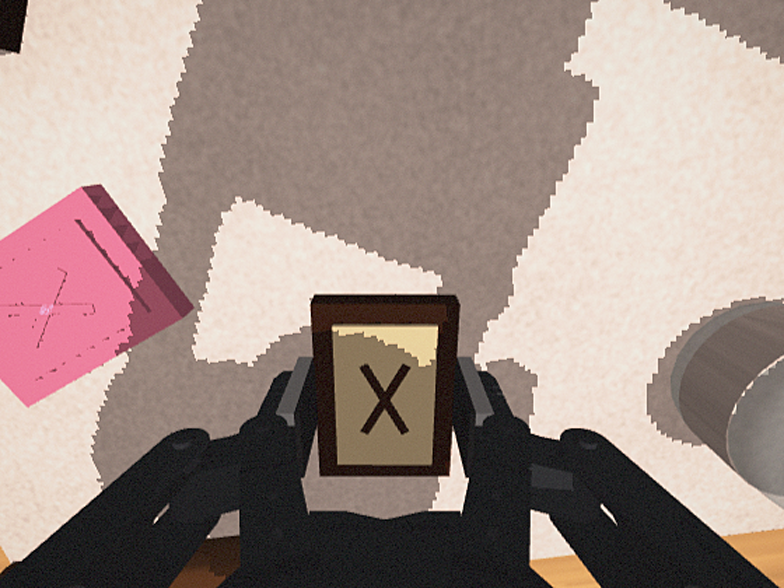

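>>> step_arm --targets '[[[-10,0,0],0],[[-40,0,0],0],[[-90,0,0],0],[[-135,0,0],0],[[-165,0,0],0],[[-165,0,0],0],[[-165,0,0],0]]'

```text
clock: 32.5
position: [0.5821, -0.285, 0.1623]
ee_rot: [0.705, 0.059, 0.704, -0.06]
contact_force: [1.0, 0.5, -0.7]
width: 0.0472
```

```bash
python3 - <<'E'
from pl import *
print(manip.get_state()["width"])
plan(.5161,.0814,.15,84.93)
E
```

```text
0.047239555008161634
shift [  12.1  350.2 -126.6] turn -4.6 q6 end ~ -1.33 rows 8 clock 32.5
```

>>> step_arm --targets '[[[0,43,-16],-1],[[0,86,-32],-2],[[0,129,-48],-3],[[0,172,-63],-4.6],[[5,215,-79],-4.6],[[12,258,-94],-4.6],[[12,300,-109],-4.6],[[12,335,-121],-4.6],[[12,350,-127],-4.6],[[12,350,-127],-4.6],[[12,350,-127],-4.6],[[12,350,-127],-4.6]]'

```text
clock: 33.7
position: [0.5155, 0.0801, 0.1488]
ee_rot: [0.706, 0.031, 0.707, -0.032]
contact_force: [0.0, -0.2, 0.4]
width: 0.0473
```

```bash
python3 - <<'E'
from pl import *
plan(.5161,.0814,.03,84.93)
E
```

```text
shift [118.8   1.4   0.7] turn -0.0 q6 end ~ -1.33 rows 3 clock 33.7
```

>>> step_arm --targets '[[[20,0.7,0.4],0],[[50,0.7,0.4],0],[[80,0.7,0.4],0],[[102,0.7,0.4],0],[[115,0.7,0.4],0],[[122,0.7,0.4],0],[[126,0.7,0.4],0],[[126,0.7,0.4],0],[[126,0.7,0.4],0],[[126,0.7,0.4],0]]'

```text
clock: 34.7
position: [0.517, 0.0816, 0.0246]
ee_rot: [0.707, 0.031, 0.706, -0.031]
contact_force: [0.6, -0.5, -0.4]
width: 0.0466
```

```bash
python3 - <<'E'
from pl import *
plan(.5161,.0814,.018,84.93)
E
```

```text
shift [ 6.5 -0.3 -0.9] turn -0.0 q6 end ~ -1.33 rows 1 clock 34.7
```

>>> step_arm --targets '[[[2,-0.3,-0.8],0],[[4,-0.3,-0.8],0],[[5,-0.3,-0.8],0],[[5,-0.3,-0.8],0],[[5,-0.3,-0.8],0]]'

```text
clock: 35.2
position: [0.5155, 0.0815, 0.0187]
ee_rot: [0.706, 0.031, 0.706, -0.031]
contact_force: [-0.2, 0.3, -0.2]
width: 0.0469
```

```bash
python3 - <<'E'
from pl import *
plan(.5161,.0814,.018,84.93)
E
```

```text
shift [ 0.7 -0.1  0.6] turn 0.0 q6 end ~ -1.33 rows 1 clock 35.2
```

>>> step_arm --targets '[[[0.5,0,0.5],0],[[1,0,0.5],0],[[1.5,0,0.5],0],[[1.5,0,0.5],0],[[1.5,0,0.5],0]]'

```text
clock: 35.7
position: [0.5162, 0.0814, 0.0176]
ee_rot: [0.707, 0.031, 0.706, -0.031]
contact_force: [0.3, 0.8, 3.3]
width: 0.0473
```

>>> step_arm --targets '[[[0,0,0],0],[[0,0,0],0],[[0,0,0],0],[[0,0,0],0]]' --grip 0.28

```text
clock: 36.1
position: [0.516, 0.0814, 0.0171]
ee_rot: [0.706, 0.031, 0.706, -0.031]
contact_force: [0.1, 0.0, 0.2]
width: 0.0614
```

>>> step_arm --targets '[[[-10,0,0],0],[[-40,0,0],0],[[-90,0,0],0],[[-140,0,0],0],[[-190,0,0],0],[[-220,0,0],0],[[-220,0,0],0],[[-220,0,0],0]]'

```text
clock: 36.9
position: [0.516, 0.0815, 0.2384]
ee_rot: [0.707, 0.031, 0.706, -0.031]
contact_force: [-0.8, -0.1, -0.0]
width: 0.0617
```

```bash
python3 - <<'E'
from pl import *
from padfit import fit
p=manip.get_image("wrist");save(p,"w13.png")
ivory(p,.6055,.204,.032);ivory(p,.594,.0745,.032);ivory(p,.516,.081,.032);fit(p)
p=manip.get_image("top");save(p,"t13.png");plaques(p)
# view pose for C: jaw yaw -32 -> camera on tool -z
y=np.radians(-32);z=np.array([np.sin(y),-np.cos(y)]);print(z)
t=np.array([.4235,-.3870])+.075*z;print(t);plan(t[0],t[1],.24,-32)
E
```

```text
ivory [605.9 202.8] size 56.4 35.7 long yaw -4.93
ivory [593.9  73.3] size 56.1 35.5 long yaw -5.07
ivory [515.7  80.3] size 55.2 35.4 long yaw -5.62
[527.9 210.8] [52.2 70.9] 85.39
conf 0.89 px [609. 341.] c [ 497.3 -608.7] size [70.1 50.6] long yaw 49.6 rgb [145.  79.  91.]
conf 0.82 px [511. 372.] c [ 424.3 -385.2] size [64.9 48.3] long yaw 58.2 rgb [104.  90.  70.]
conf 0.75 px [416. 427.] c [ 300.8 -171. ] size [67.7 46.7] long yaw 75.1 rgb [149.  83.  33.]
conf 0.67 px [616. 399.] c [ 366.9 -617.7] size [47.2 69.9] long yaw -46.4 rgb [145.  71.  26.]
conf 0.65 px [302. 333.] c [503.8  86.7] size [37.8 47.5] long yaw -89.1 rgb [102.  92.  73.]
conf 0.63 px [306. 291.] c [599.   80.1] size [53.1 69.7] long yaw -5.5 rgb [93. 82. 64.]
conf 0.54 px [510. 323.] c [ 534.3 -383.7] size [48.2 69.9] long yaw -69.7 rgb [149.  85.  98.]
[-0.52991926 -0.8480481 ]
[ 0.38375606 -0.45060361]
shift [  -3.7 -541.5  -83.6] turn 116.9 q6 end ~ -0.31 rows 14 clock 37.0
```

View pics/w13.png

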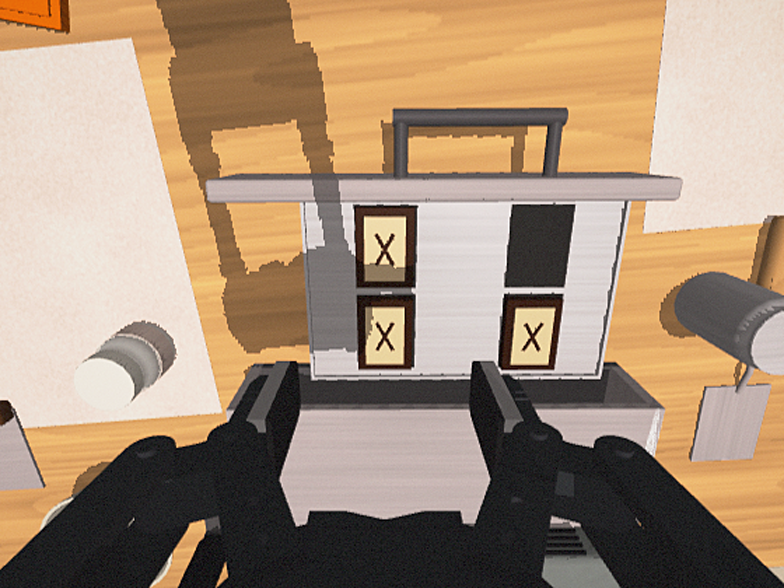

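View pics/t13.png

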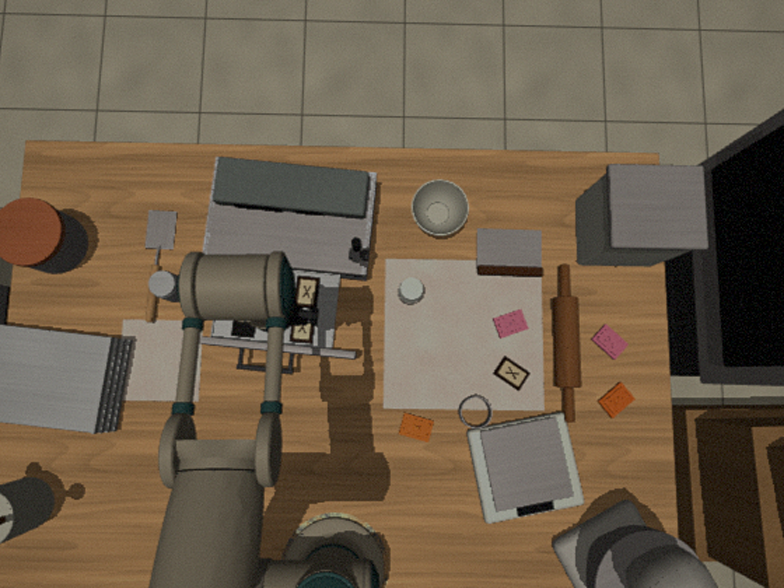

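>>> step_arm --targets '[[[-4,-541,-84],117],[[-4,-541,-84],117],[[-4,-541,-84],117],[[-4,-541,-84],117],[[-4,-541,-84],117],[[-4,-541,-84],117],[[-4,-541,-84],117],[[-4,-541,-84],117],[[-4,-541,-84],117],[[-4,-541,-84],117],[[-4,-541,-84],117],[[-4,-541,-84],117],[[-4,-541,-84],117],[[-4,-541,-84],117],[[-4,-541,-84],117],[[-4,-541,-84],117],[[-4,-541,-84],117]]'

```text
clock: 38.75
position: [0.3845, -0.4497, 0.2407]
ee_rot: [-0.343, -0.618, -0.343, 0.618]
contact_force: [0.1, 0.6, 0.5]
width: 0.0613
```

```bash
python3 - <<'E'
from pl import *
p=manip.get_image("wrist");save(p,"w14.png")
plq(p,.4235,-.387)
E
```

```text
outer [ 420.4 -388. ] size 68.0 48.9 long yaw 56.51
inner [ 420.9 -387.4] size 55.6 35.4 long yaw 56.43
```

View pics/w14.png

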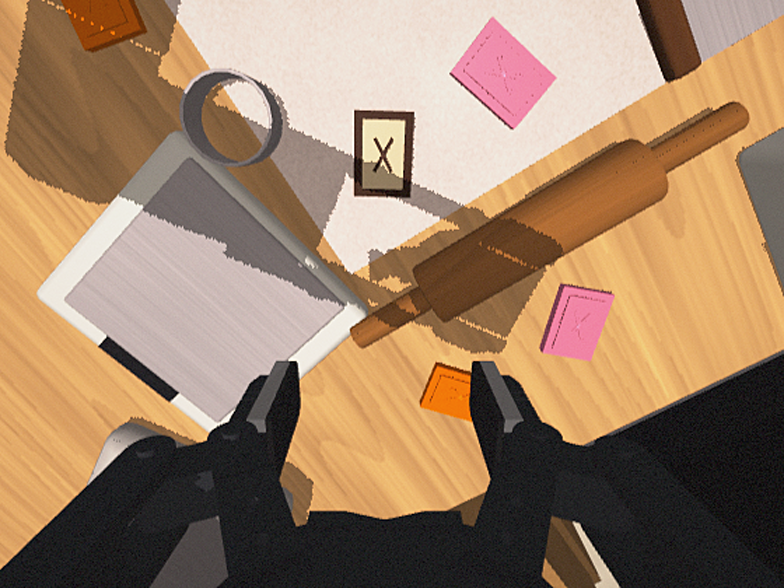

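```bash
python3 - <<'E'
from pl import *
plan(.4206,-.3877,.05,-33.5)
E
```

```text
shift [190.9  -2.2 -71.6] turn 1.5 q6 end ~ -0.16 rows 5 clock 38.8
```

>>> step_arm --targets '[[[25,-2,-40],1.5],[[60,-2,-72],1.5],[[105,-2,-72],1.5],[[145,-2,-72],1.5],[[175,-2,-72],1.5],[[191,-2,-72],1.5],[[191,-2,-72],1.5],[[191,-2,-72],1.5],[[191,-2,-72],1.5]]'

```text
clock: 39.7
position: [0.422, -0.3889, 0.0517]
ee_rot: [0.335, 0.623, 0.333, -0.623]
contact_force: [-0.8, 0.5, 0.4]
width: 0.0613
```

```bash
python3 - <<'E'
from pl import *
p=manip.get_image("wrist");plq(p,.4206,-.3877)
plan(.4206,-.3877,-.003,-33.5)
E
```

```text
outer [ 421.1 -386.7] size 71.0 48.6 long yaw 56.38
inner [ 420.4 -387.4] size 55.4 34.6 long yaw 56.28
shift [54.9 -1.9 -0.3] turn -0.1 q6 end ~ -0.16 rows 2 clock 39.8
```

>>> step_arm --targets '[[[15,-1,-0.3],0],[[30,-1,-0.3],0],[[40,-1,-0.3],0],[[46,-1,-0.3],0],[[50,-1,-0.3],0],[[53,-1,-0.3],0],[[53,-1,-0.3],0],[[53,-1,-0.3],0],[[53,-1,-0.3],0]]'

```text
clock: 40.65
position: [0.4207, -0.3874, -0.0023]
ee_rot: [0.335, 0.623, 0.334, -0.623]
contact_force: [0.9, -0.7, 0.5]
width: 0.0617
```

```bash
python3 - <<'E'
from pl import *
plan(.4205,-.3876,-.003,-33.6)
E
```

```text
shift [ 0.7 -0.   0.3] turn 0.0 q6 end ~ -0.16 rows 1 clock 40.6
```

>>> step_arm --targets '[[[0.5,0,0],0],[[0.5,0,0],0],[[0.5,0,0],0],[[0.5,0,0],0],[[0.5,0,0],0]]' --grip 0.6 --grip_force 30

```text
clock: 41.15
position: [0.4207, -0.3875, -0.0024]
ee_rot: [0.335, 0.623, 0.334, -0.623]
contact_force: [0.3, 0.7, 5.1]
width: 0.0473
```

```bash
python3 - <<'E'
from pl import *
s=manip.get_state();print(s["position"],yaw(),s["width"])
p=manip.get_image("wrist");save(p,"w15.png");held(p)
E
```

```text
[ 0.42073995 -0.38750225 -0.00241186] -33.56558262333601 0.0473141473251532
held tool(y,z) [-0.6 34.6] [41.7 62. ] 89.5
held tool(y,z) [-0.6  0.1] [34.7 55.7] 0.1
```

>>> step_arm --targets '[[[-10,0,0],0],[[-40,0,0],0],[[-90,0,0],0],[[-135,0,0],0],[[-165,0,0],0],[[-165,0,0],0],[[-165,0,0],0]]'

```text
clock: 41.9
position: [0.4204, -0.3871, 0.1625]
ee_rot: [0.335, 0.623, 0.334, -0.623]
contact_force: [-0.1, 0.7, -0.9]
width: 0.0471
```

```bash
python3 - <<'E'
from pl import *
print(manip.get_state()["width"])
# pad1 centre (527.8,210.85), tool z at yaw -95.07 = (-.996,.088)
plan(.5280,.2108,.15,-95.07)
E
```

```text
0.04710398317268559
shift [  12.  -240.9 -557.7] turn 61.5 q6 end ~ 2.04 rows 13 clock 41.9
```

>>> step_arm --targets '[[[12,-241,-558],61.5],[[12,-241,-558],61.5],[[12,-241,-558],61.5],[[12,-241,-558],61.5],[[12,-241,-558],61.5],[[12,-241,-558],61.5],[[12,-241,-558],61.5],[[12,-241,-558],61.5],[[12,-241,-558],61.5],[[12,-241,-558],61.5],[[12,-241,-558],61.5],[[12,-241,-558],61.5],[[12,-241,-558],61.5],[[12,-241,-558],61.5],[[12,-241,-558],61.5],[[12,-241,-558],61.5]]'

```text
clock: 43.5
position: [0.527, 0.2098, 0.1484]
ee_rot: [0.031, -0.705, 0.032, 0.707]
contact_force: [-0.9, 0.1, -0.6]
width: 0.0472
```

```bash
python3 - <<'E'
from pl import *
plan(.5279,.2108,.03,-95.07)
p=manip.get_image("wrist");save(p,"w16.png");print(manip.get_state()["width"])
E
```

```text
shift [118.4  -1.3  -1.1] turn -0.0 q6 end ~ 2.04 rows 3 clock 43.5
0.04704576912873347
```

View pics/w16.png

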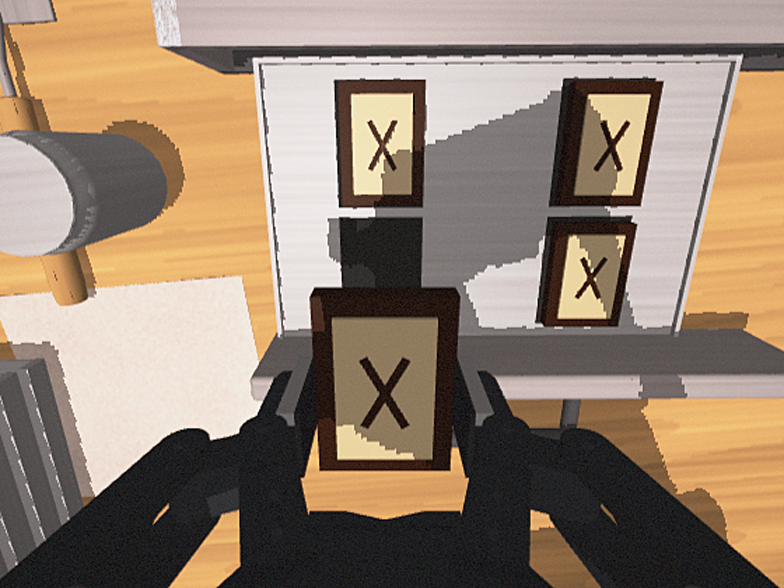

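```bash
python3 - <<'E'
from pl import *
p=manip.get_image("wrist");s=manip.get_state();held(p,s["position"][2]+.0144)
a=cv2.imread("pics/w15.png");cv2.imwrite("pics/w15c.png",a[240:500,200:560])
E
```

```text
held tool(y,z) [ 0.9 35. ] [61.8 40.5] 4.3
held tool(y,z) [0.7 0. ] [34.6 55.6] 0.1
held tool(y,z) [ -0.1 -79.4] [27.5 17.6] 89.7
```

View pics/w15c.png

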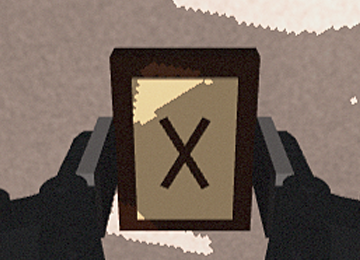

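>>> step_arm --targets '[[[20,-0.7,-0.6],0],[[50,-0.7,-0.6],0],[[80,-0.7,-0.6],0],[[102,-0.7,-0.6],0],[[115,-0.7,-0.6],0],[[122,-0.7,-0.6],0],[[126,-0.7,-0.6],0],[[126,-0.7,-0.6],0],[[126,-0.7,-0.6],0],[[126,-0.7,-0.6],0]]'

```text
clock: 44.6
position: [0.5295, 0.2119, 0.0247]
ee_rot: [-0.031, 0.707, -0.031, -0.706]
contact_force: [0.7, -0.6, -0.2]
width: 0.047
```

```bash
python3 - <<'E'
from pl import *
plan(.5279,.2108,.018,-95.07)
E
```

```text
shift [6.7 1.2 1.5] turn 0.0 q6 end ~ 2.04 rows 1 clock 44.6
```

>>> step_arm --targets '[[[2,0.8,1],0],[[4,0.8,1],0],[[5,0.8,1],0],[[5,0.8,1],0],[[5,0.8,1],0]]'

```text
clock: 45.1
position: [0.5277, 0.211, 0.0187]
ee_rot: [0.031, -0.706, 0.031, 0.706]
contact_force: [0.4, -0.0, -0.6]
width: 0.0473
```

```bash
python3 - <<'E'
from pl import *
plan(.5279,.2108,.018,-95.07)
E
```

```text
shift [ 0.7  0.2 -0.2] turn 0.0 q6 end ~ 2.04 rows 1 clock 45.1
```

>>> step_arm --targets '[[[0.5,0.2,-0.2],0],[[1,0.2,-0.2],0],[[1.5,0.2,-0.2],0],[[1.5,0.2,-0.2],0],[[1.5,0.2,-0.2],0]]'

```text
clock: 45.6
position: [0.528, 0.2108, 0.0176]
ee_rot: [-0.031, 0.707, -0.031, -0.706]
contact_force: [-0.5, -0.7, 3.1]
width: 0.0469
```

>>> step_arm --targets '[[[0,0,0],0],[[0,0,0],0],[[0,0,0],0],[[0,0,0],0]]' --grip 0.28

```text
clock: 46.0
position: [0.5279, 0.2107, 0.0171]
ee_rot: [0.031, -0.706, 0.031, 0.706]
contact_force: [-0.5, 1.2, -0.2]
width: 0.0613
```

>>> step_arm --targets '[[[-10,0,0],0],[[-40,0,0],0],[[-90,0,0],0],[[-140,0,0],0],[[-190,0,0],0],[[-220,0,0],0],[[-220,0,0],0],[[-220,0,0],0]]'

```text
clock: 46.8
position: [0.528, 0.2108, 0.2384]
ee_rot: [-0.031, 0.707, -0.031, -0.706]
contact_force: [1.0, -1.1, 0.4]
width: 0.0617
```

```bash
python3 - <<'E'
from pl import *
p=manip.get_image("wrist");save(p,"w17.png")
for a in [(.6055,.204),(.594,.0745),(.516,.081),(.528,.211)]: ivory(p,*a,.032)
plan(.44,.1533,.22,-5.07)
E
```

```text
ivory [605.7 203.1] size 55.9 35.4 long yaw -4.81
ivory [594.1  73.1] size 54.9 35.3 long yaw -5.1
ivory [515.8  80.2] size 55.7 35.8 long yaw -5.11
ivory [527.6 209.8] size 55.4 35.5 long yaw -5.11
shift [17.  64.8 81.8] turn -90.0 q6 end ~ 0.42 rows 11 clock 46.9
```

View pics/w17.png

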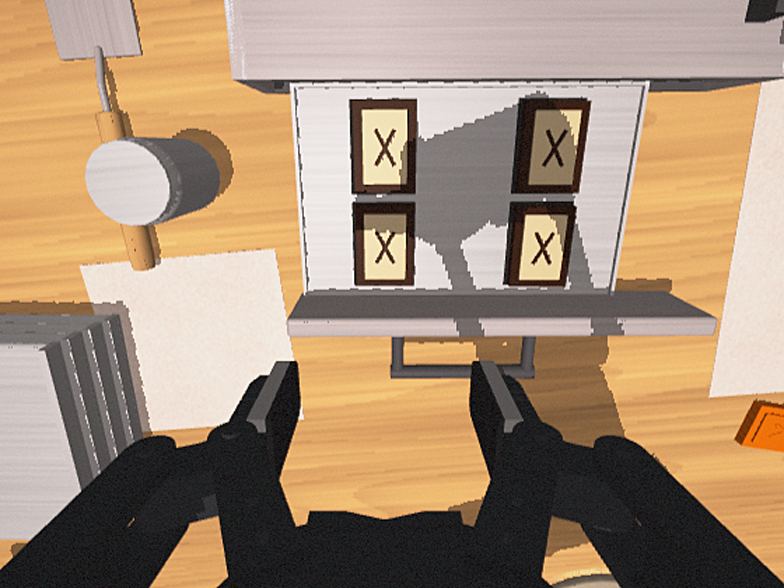

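```bash
python3 - <<'E'
from pl import *
plan(.4214,.155,.13,-5.07)
E
```

```text
shift [107.1  64.7 100.4] turn -90.0 q6 end ~ 0.44 rows 11 clock 46.9
```

>>> step_arm --targets '[[[0,30,50],-8],[[0,65,90],-16],[[0,65,100],-24],[[0,65,100],-32],[[10,65,100],-40],[[20,65,100],-48],[[30,65,100],-56],[[45,65,100],-64],[[60,65,100],-72],[[80,65,100],-80],[[100,65,100],-88],[[107,65,100],-90],[[107,65,100],-90],[[107,65,100],-90],[[107,65,100],-90]]' --grip 0.6

```text
clock: 48.35
position: [0.4227, 0.1549, 0.1303]
ee_rot: [-0.477, -0.522, -0.477, 0.522]
contact_force: [-0.1, -0.6, -0.6]
width: 0.0342
```

```bash
python3 - <<'E'
from pl import *
print(manip.get_state()["width"])
plan(.4214,.155,.038,-5.07)
p=manip.get_image("wrist");save(p,"w18.png")
E
```

```text
0.034177394252268116
shift [92.3 -1.3 -0. ] turn -0.0 q6 end ~ 0.44 rows 2 clock 48.4
```

View pics/w18.png

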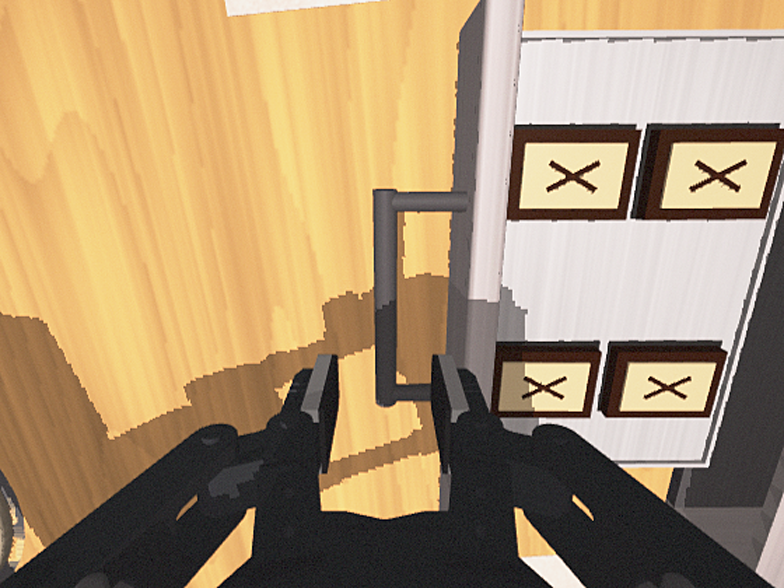

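Bar is centred between the fingers (bar column ≈387, fingers 328/445). Descend and grip.

>>> step_arm --targets '[[[30,-1,0],0],[[60,-1,0],0],[[80,-1,0],0],[[92,-1,0],0],[[92,-1,0],0],[[92,-1,0],0]]'

```text
clock: 49.0
position: [0.4221, 0.155, 0.0388]
ee_rot: [0.478, 0.522, 0.477, -0.521]
contact_force: [-0.0, 0.1, -0.6]
width: 0.034
```

>>> step_arm --targets '[[[0,0,0],0],[[0,0,0],0],[[0,0,0],0],[[0,0,0],0],[[0,0,0],0],[[0,0,0],0]]' --grip 1 --grip_force 40

```text
clock: 49.6
position: [0.4231, 0.1551, 0.0393]
ee_rot: [0.478, 0.523, 0.477, -0.521]
contact_force: [1.4, 0.0, 7.0]
width: 0.0106
```

```bash
python3 - <<'E'
from pl import *
plan(.5858,.1404,.038,-5.07)
E
```

```text
shift [  1.9 163.3   0.3] turn 0.0 q6 end ~ 0.32 rows 4 clock 49.6
```

>>> step_arm --targets '[[[0,2,0],0],[[0,5,0],0],[[0,10,0],0],[[0,16,0],0],[[0,23,0],0],[[0,30,0],0],[[0,37,0],0],[[0,44,0],0],[[0,51,0],0],[[0,58,0],0],[[0,65,0],0],[[0,72,0],0],[[0,79,0],0],[[0,86,0],0],[[0,93,0],0],[[0,100,0],0],[[0,106,0],0],[[0,111,0],0],[[0,114,0],0],[[0,115,0],0]]'

```text
clock: 51.6
position: [0.5366, 0.1456, 0.0393]
ee_rot: [0.477, 0.522, 0.477, -0.521]
contact_force: [-1.0, 2.6, 6.9]
width: 0.0104
```

>>> step_arm --targets '[[[0,2,0],0],[[0,5,0],0],[[0,10,0],0],[[0,16,0],0],[[0,22,0],0],[[0,28,0],0],[[0,33,0],0],[[0,37,0],0],[[0,40,0],0],[[0,42,0],0],[[0,42,0],0]]'

```text
clock: 52.7
position: [0.5785, 0.142, 0.0394]
ee_rot: [0.477, 0.522, 0.477, -0.521]
contact_force: [-0.8, 2.6, 6.0]
width: 0.0102
```

```bash
python3 - <<'E'
from pl import *
print(manip.get_state()["contact_force"]);plan(.5858,.1404,.038,-5.07)
E
```

```text
[-0.79505798  2.6030038   6.01912904]
shift [1.4 7.5 1. ] turn -0.0 q6 end ~ 0.32 rows 1 clock 52.7
```

>>> step_arm --targets '[[[0,2,0],0],[[0,4,0],0],[[0,6,0],0],[[0,8,0],0],[[0,8,0],0]]'

```text
clock: 53.2
position: [0.5863, 0.1414, 0.0394]
ee_rot: [0.477, 0.522, 0.477, -0.521]
contact_force: [-0.9, 2.3, 6.1]
width: 0.0104
```

>>> step_arm --targets '[[[0,1,0],0],[[0,2,0],0],[[0,3,0],0],[[0,3,0],0]]'

```text
clock: 53.6
position: [0.5874, 0.1413, 0.0394]
ee_rot: [-0.476, -0.522, -0.478, 0.522]
contact_force: [-3.8, 2.8, 8.7]
width: 0.0104
```

>>> step_arm --targets '[[[0,1,0],0],[[0,2,0],0],[[0,3,0],0],[[0,3,0],0]]'

```text
clock: 54.0
position: [0.5873, 0.1413, 0.0393]
ee_rot: [-0.475, -0.52, -0.48, 0.524]
contact_force: [-8.8, 3.0, 13.4]
width: 0.0107
```

>>> step_arm --targets '[[[0,-2,0],0],[[0,-5,0],0],[[0,-5,0],0]]'

```text
clock: 54.3
position: [0.587, 0.1413, 0.0394]
ee_rot: [0.477, 0.522, 0.477, -0.521]
contact_force: [-0.6, 2.4, 6.8]
width: 0.0106
```

>>> step_arm --targets '[[[0,0,0],0],[[0,0,0],0],[[0,0,0],0],[[0,0,0],0],[[0,0,0],0]]' --grip 0.6

```text
clock: 54.8
position: [0.5868, 0.1401, 0.0379]
ee_rot: [-0.477, -0.521, -0.477, 0.522]
contact_force: [-0.3, 0.9, 0.8]
width: 0.034
```

>>> step_arm --targets '[[[-10,0,0],0],[[-40,0,0],0],[[-90,0,0],0],[[-140,0,0],0],[[-190,-40,0],0],[[-230,-80,0],0],[[-240,-100,0],0],[[-240,-100,0],0],[[-240,-100,0],0]]'

```text
clock: 55.7
position: [0.4873, 0.1492, 0.2798]
ee_rot: [0.478, 0.523, 0.477, -0.52]
contact_force: [0.5, -0.2, -0.2]
width: 0.0342
```

```bash
python3 - <<'E'
from pl import *
s=manip.get_state();print(s["position"],s["contact_force"])
p=manip.get_image("wrist");save(p,"w19.png")
import pickle;pickle.dump(p,open("w19.pkl","wb"))
p=manip.get_image("top");save(p,"t19.png");pickle.dump(p,open("t19.pkl","wb"))
p=manip.get_image("scene");save(p,"s19.png")
E
```

```text
[0.48731183 0.14923247 0.27982725] [ 0.48763374 -0.17553917 -0.23509654]
```

View pics/w19.png

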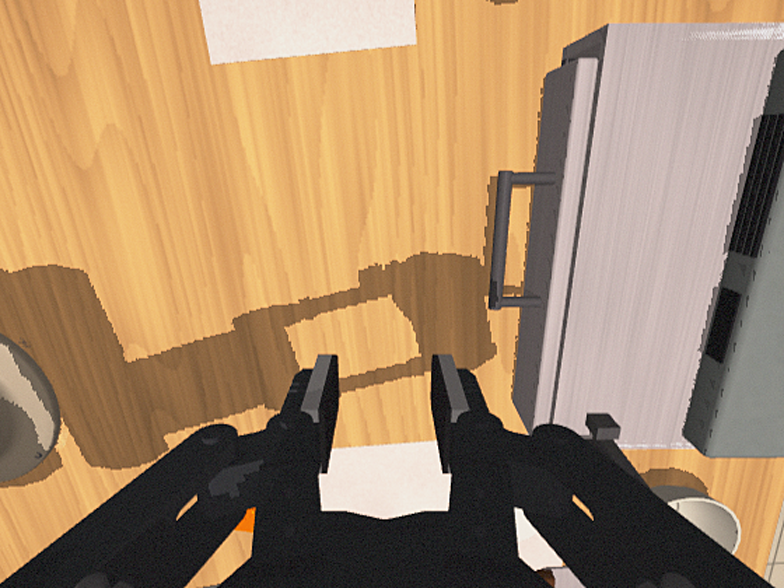

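View pics/s19.png

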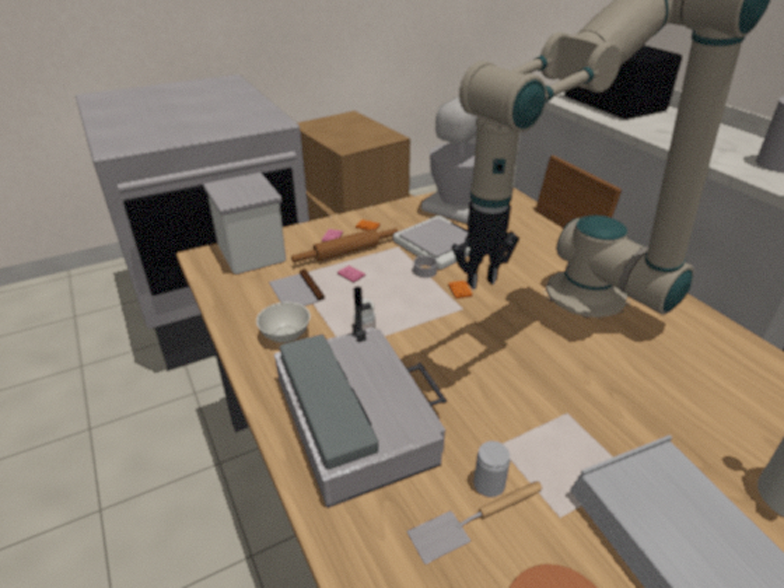

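```bash
python3 - <<'E'
from pl import *
import pickle
u=np.array([.9961,-.0884,0]);pv=np.array([.6665,-.0425,.094])
for n in ("t19","w19"):
    p=pickle.load(open(n+".pkl","rb"));im=cv2.resize(cv2.cvtColor(p["image"],cv2.COLOR_RGB2BGR),None,fx=5,fy=5,interpolation=cv2.INTER_CUBIC)
    P=[pv,pv+[0,0,.075],pv+[0,0,.12],pv+[0,0,.066]-.029*u]
    c=[tuple((w2p(p,q)*5).astype(int).tolist()) for q in P]
    for a,col in zip(c,[(0,0,255),(0,255,0),(255,0,0),(0,255,255)]): cv2.circle(im,a,4,col,-1)
    m=c[1];x0=max(m[0]-300,0);y0=max(m[1]-250,0);cv2.imwrite(f"pics/{n}c.png",im[y0:y0+500,x0:x0+600])
E
```

```text
(no output)
```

View pics/t19c.png

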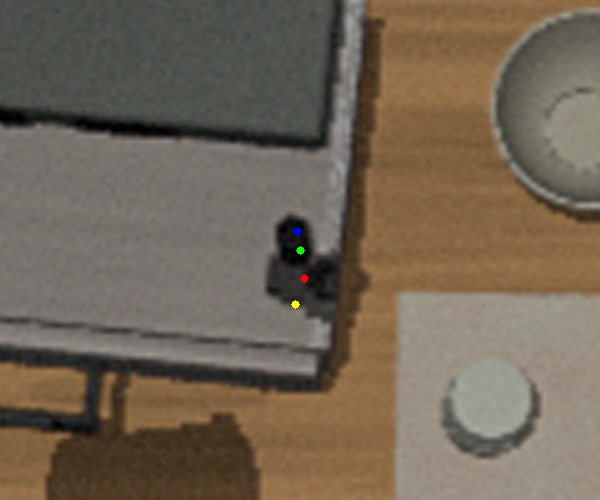

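View pics/w19c.png

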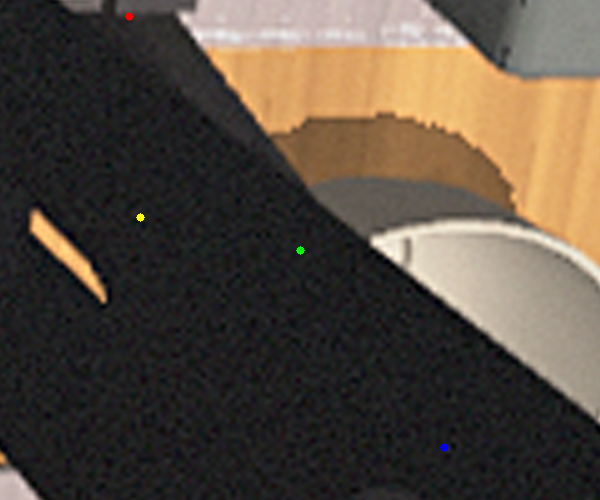

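```bash
python3 - <<'E'
from pl import *
plan(.711,-.0455,.30,-5.07)
E
```

```text
shift [-23.1 239.6 173.9] turn -0.0 q6 end ~ 0.02 rows 6 clock 55.9
```

>>> step_arm --targets '[[[-23,40,25],0],[[-23,80,55],0],[[-23,120,85],0],[[-23,160,115],0],[[-23,200,145],0],[[-23,230,168],0],[[-23,240,174],0],[[-23,240,174],0],[[-23,240,174],0],[[-23,240,174],0]]' --grip 1

```text
clock: 56.85
position: [0.7101, -0.044, 0.3014]
ee_rot: [-0.477, -0.521, -0.478, 0.521]
contact_force: [-0.4, -0.3, 0.8]
width: 0.0001
```

```bash
python3 - <<'E'
from pl import *
plan(.711,-.0455,.19,-5.07)
p=manip.get_image("wrist");save(p,"w20.png");p=manip.get_image("scene");save(p,"s20.png")
E
```

```text
shift [111.4   1.2   1.5] turn 0.1 q6 end ~ 0.02 rows 3 clock 56.9
```

View pics/w20.png

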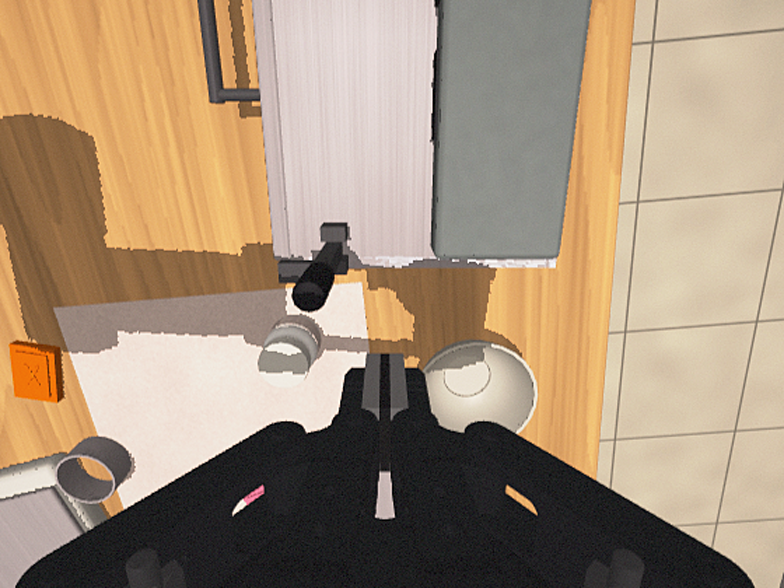

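View pics/s20.png

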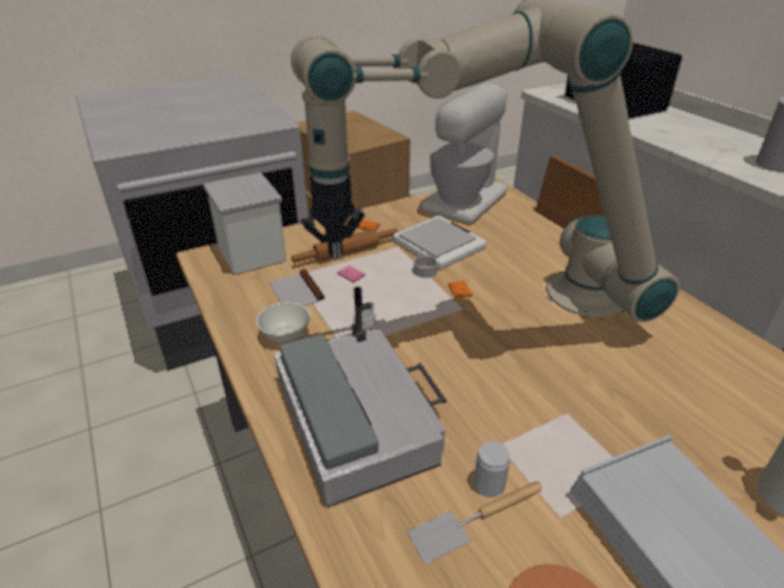

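```bash
python3 - <<'E'
from pl import *
p=manip.get_image("wrist")
print(p2w(p,np.array((309,298))/1.4,.214), w2p(p,[.6665,-.0425,.214])*1.4)
s=manip.get_state();print([ (w2p(p,s["position"]+np.array([0,0,h]))*1.4).round() for h in (0,.02)])
E
```

```text
[ 0.66633961 -0.04254452  0.214     ] [309.26930988 297.90311025]
[array([387., 372.]), array([388., 403.])]
```

>>> step_arm --targets '[[[40,1,2.3],0],[[80,1,2.3],0],[[105,1,2.3],0],[[112,1,2.3],0],[[112,1,2.3],0],[[112,1,2.3],0],[[112,1,2.3],0]]'

```text
clock: 57.7
position: [0.713, -0.0478, 0.1918]
ee_rot: [0.479, 0.522, 0.476, -0.521]
contact_force: [0.2, 0.1, 0.9]
width: -0.0002
```

```bash
python3 - <<'E'
from pl import *
s=manip.get_state();print(s["contact_force"])
d=s["position"]-np.array([.6664,-.0425,.094]);u=np.array([.9961,-.0884,0]);v=np.array([.0884,.9961,0]);print("X",d@u*1000,"lat",d@v*1000,"Z",d[2]*1000,yaw())
E
```

```text
[0.23522318 0.09695219 0.89501437]
X 46.886530546333155 lat -1.1766045813548371 Z 97.80379838336626 -5.058458221028594
```

>>> step_arm --targets '[[[1,-8,-1],0],[[1,-16,-1],0],[[1,-22,-1],0],[[1,-30,-1],0],[[2,-38,-1],0],[[2,-46,-1],0],[[4,-54,-1],0],[[7,-62,-1],0],[[9,-70,-1],0],[[9,-70,-1],0]]'

```text
clock: 58.7
position: [0.6403, -0.0403, 0.1797]
ee_rot: [-0.477, -0.521, -0.478, 0.522]
contact_force: [0.0, 0.9, 0.4]
width: -0.0
```

```bash
cat > cl.py <<'E'
from pl import *
s=manip.get_state();print(s["contact_force"])
d=s["position"]-np.array([.6664,-.0425,.094]);u=np.array([.9961,-.0884,0]);v=np.array([.0884,.9961,0]);print("X",d@u*1000,"lat",d@v*1000,"Z",d[2]*1000,yaw())
E
python3 cl.py; python3 - <<'E'
from pl import *
p=manip.get_image("wrist");save(p,"w21.png");p=manip.get_image("scene");save(p,"s21.png")
E
```

```text
[0.04702152 0.92054462 0.37451786]
X -26.185234640852098 lat -0.15070851561833848 Z 85.68548455785646 -5.0682653446918735
```

View pics/w21.png

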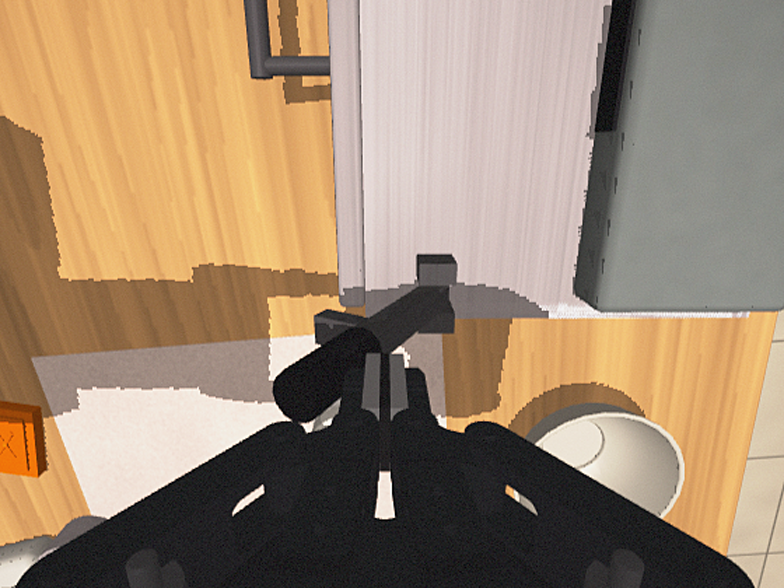

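>>> step_arm --targets '[[[5,-9,0],0],[[11.5,-19,0],0],[[20,-28,0],0],[[29.5,-36.5,0],0],[[36.5,-41,0],0],[[44,-45,0],0],[[51.5,-48.5,0],0],[[58,-50.5,0],0],[[64,-52,0],0],[[68,-53,0],0],[[68,-53,0],0]]'

```text
clock: 59.9
position: [0.5891, -0.0359, 0.1115]
ee_rot: [-0.477, -0.521, -0.478, 0.522]
contact_force: [-0.3, -0.6, 0.1]
width: 0.0003
```

```bash
python3 cl.py; python3 - <<'E'
from pl import *
p=manip.get_image("wrist");save(p,"w22.png");p=manip.get_image("scene");save(p,"s22.png")
E
```

```text
[-0.31005848 -0.57880804  0.09285929]
X -77.58056500220661 lat -0.21779851709926393 Z 17.511376924188664 -5.069647925707798
```

View pics/w22.png

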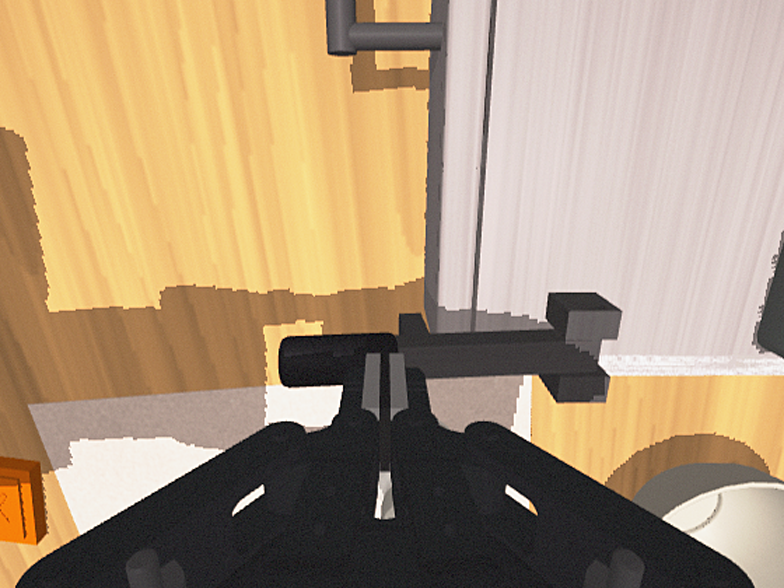

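>>> step_arm --targets '[[[2,-0.5,0],0],[[4,-1,0],0],[[6,-1,0],0],[[7,-1,0],0],[[8,-1,0],0],[[8,-1,0],0]]'

```text
clock: 60.6
position: [0.5883, -0.0358, 0.1042]
ee_rot: [-0.477, -0.522, -0.477, 0.522]
contact_force: [0.4, -0.3, 0.5]
width: 0.0003
```

>>> step_arm --targets '[[[0.5,0,0],0],[[1,0,0],0],[[1.5,0,0],0],[[1.5,0,0],0]]'

```text
clock: 61.0
position: [0.5884, -0.0358, 0.1039]
ee_rot: [0.478, 0.522, 0.477, -0.522]
contact_force: [-2.6, 0.2, 7.1]
width: 0.0003
```

>>> step_arm --targets '[[[0.5,0,0],0],[[1,0,0],0],[[1,0,0],0]]'

```text
clock: 61.3
position: [0.5884, -0.0358, 0.1037]
ee_rot: [0.478, 0.522, 0.477, -0.521]
contact_force: [-3.0, 0.7, 11.1]
width: 0.0004
```

>>> step_arm --targets '[[[-5,0,0],0],[[-30,0,0],0],[[-80,0,0],0],[[-130,0,0],0],[[-180,-30,0],0],[[-200,-70,-30],0],[[-200,-100,-60],0],[[-200,-110,-70],0],[[-200,-110,-70],0],[[-200,-110,-70],0]]'

```text
clock: 62.3
position: [0.4855, 0.0434, 0.3014]
ee_rot: [-0.478, -0.521, -0.477, 0.522]
contact_force: [0.5, 0.4, -0.5]
width: -0.0001
```

```bash
python3 - <<'E'
from pl import *
for n in ("wrist","top","scene"):
    p=manip.get_image(n);save(p,n+"_end.png")
E
```

```text
(no output)
```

View pics/wrist_end.png

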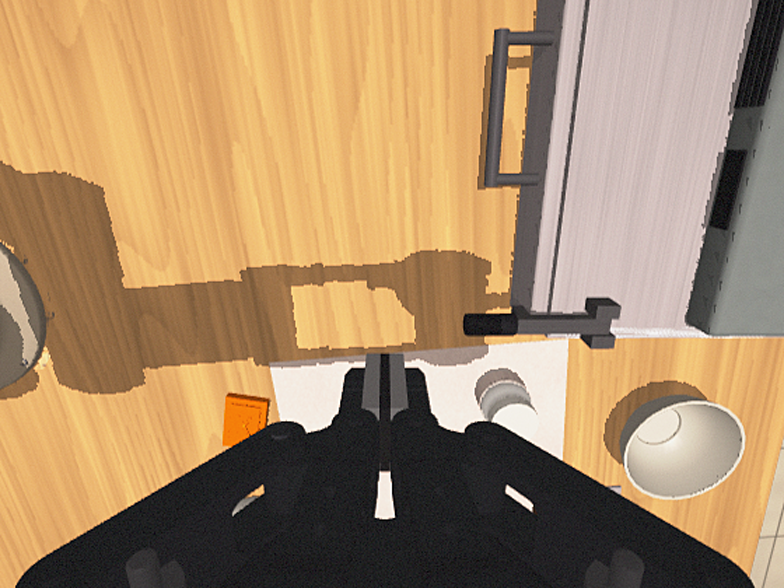

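View pics/top_end.png

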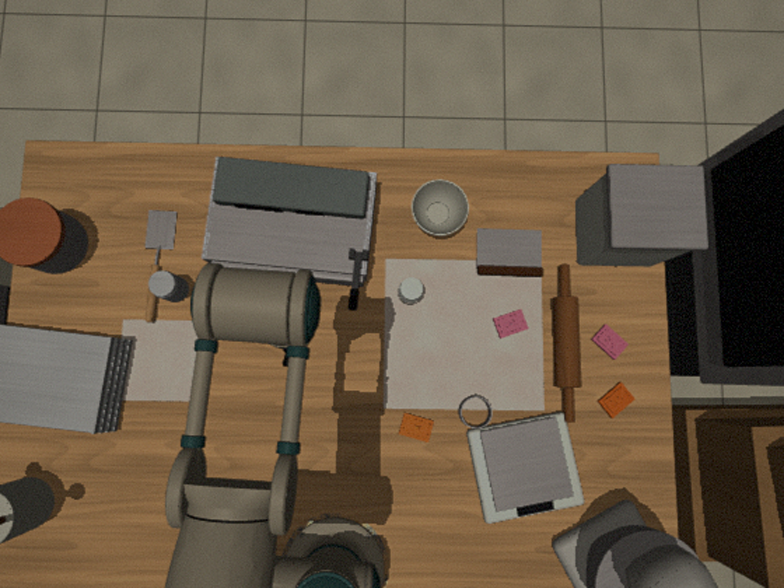

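View pics/scene_end.png

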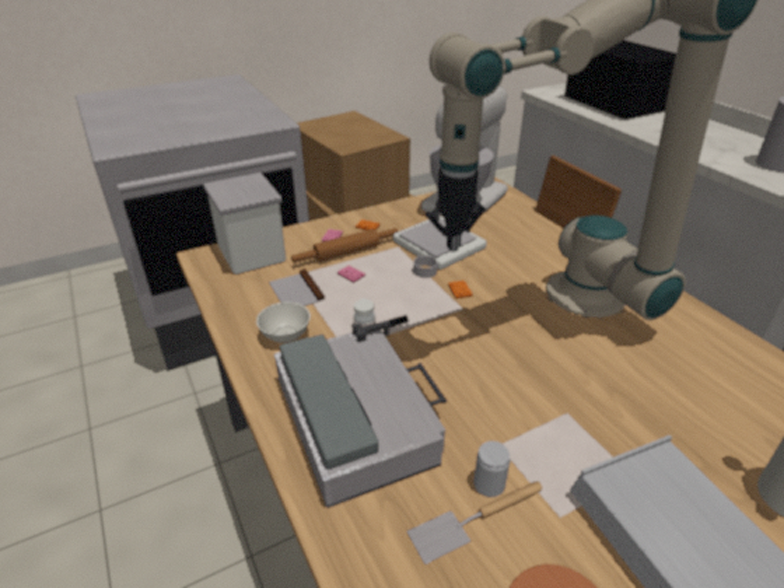

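```bash
python3 - <<'E'
from pl import *
p=manip.get_image("wrist")
f=lambda u,v,z:p2w(p,np.array([u,v])/1.4,z)
print(f(501,31,.056),f(491,185,.056),(f(501,31,.056)+f(491,185,.056))/2, "expect (.5858,.1404)")
print("tip",f(465,324,.094),"expect",.6664-.12*.9961,-.0425+.12*.0884)
manip.sign_off()
E
```

```text
[0.59069972 0.19842422 0.056     ] [0.58145464 0.08042064 0.056     ] [0.58607718 0.13942243 0.056     ] expect (.5858,.1404)
tip [ 0.54865123 -0.03254295  0.094     ] expect 0.546868 -0.031892000000000004
the job is handed in; nothing more can be done
```

All four chocolate plaques are lying face up on their own pads, the drawer is shut and the clamp is down level. I handed the job in at about 62 s of the 210 s allowed.

- **Drawer and plaques:** I pulled the drawer to its stop and gripped each plaque only by its long edges, one at a time. All four plaques were present and none had been knocked aside.
- **Placement check:** the last view before shutting showed every plaque within about 1 mm of its pad centre and within 0.3° of line. The one consistent difference was about 1 mm to the right on all four, part of which may be camera calibration. I could not look at the plaques again once the drawer was shut.
- **Drawer shut:** it was pushed until the force rose to 9 N at the stop. The handle then measured within 1 mm of where it should be when shut.
- **Clamp:** it was pressed to its stop at about 11 N. Its tip measured within 2 mm of the level position.
- **Everything else:** by eye, the other things on the bench look unmoved in the final pictures. The largest forces I read were about 20 N along the pull and 17 N vertically, both at the drawer's outer stop and well under the limits.

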